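# Hang the small-parts tray on the cleat and put the canister in it

## Task

Tidy the bench: tilt the plywood tray so that the angled strip on its rear goes over the angled metal cleat on the upright board, about in the middle, and let it down until it hangs level and fully home under the board's shelf. Then stand the small metal canister upright in either compartment of the hung tray. Let go of both, and do not push the file, the cup or the measuring gauge about.

Things in the scene. Friction and masses are not known exactly. Their poses are not given: they have to be found in the camera images.
- tray_center (a point): Loose open plywood tray, 0.3-0.5 kg, flat on the bench. Point: middle of its 100 x 200 mm plan, 40 mm above its underside. x to its rear, y along its length, z up. From here (mm): floor top z -32; front wall x -50 to -44, top z -4; end walls 6 thick, top z 0; back wall x 42 to 50, top z 34. A divider at y 0 makes two open compartments, each 86 (x) by 89 (y).
- tray_handle (a point): Where to pinch the tray: a point in its 10 mm thick upright middle divider, which lies in the tray's x-z plane (grip closes along the tray's y). 5 mm to the front of tray_center, 25 mm above it, 15 mm below the divider's top edge. Same axes as tray_center.
- compartment (a point): Middle of the floor of the tray's compartment on its +y side: from tray_center x -1, y 49.5, z -32 mm. The other compartment is its mirror image (y -49.5 mm). Same axes as tray_center.
- tray_lip (a point): Middle of the free lower edge of the tray's rear strip: aluminium, 180 mm long, 5 mm thick, sloping down and rearward at 40 deg from vertical from the back wall's top (28 mm forward, 33 mm higher), open below. From tray_center: x 78, z -1 mm, same axes. A spacer bar under it (x 50 to 80, lowest 12 mm of the tray) rests on the board when hung.
- seat (a point): Fixed point, 139 mm above the bench, where tray_lip lies when the tray hangs centred and fully home. x into the upright plywood board (its face is 2 mm further on in x), y level along it, z up; the hung tray's axes are parallel to these. The board, 320 mm wide and 380 mm high, stands fixed on the bench.
- cleat_edge (a point): Middle of the upper free edge of the cleat: a fixed aluminium strip 230 mm long, 5 mm thick, sloping up and away from the board at 40 deg from vertical. From seat: x -22, z +20 mm, same axes. The tray's strip goes down into the groove between cleat and board, so tray_lip must first pass over this edge.
- shelf_edge (a point): Middle of the lower front edge of a fixed shelf (320 mm wide, 16 mm thick, jars on it) that juts 90 mm from the board above the cleat. From seat: x -88, z +166 mm, so 305 mm above the bench. A gripper pointing straight down at the hung tray hits it; one leaning 25 to 45 deg, its back away from the board, passes in front.
- canister_center (a point): Loose plain steel canister with lid, a cylinder of 36 mm diameter and 75 mm height, 0.1 to 0.2 kg, standing on the bench. Point: its centre, half-way up (37.5 mm). z is its axis, up.
- tray: The same tray; origin at the middle of its underside (40 mm below tray_center), same axes.
- canister: The same canister; origin at the middle of its underside.
- file: Bystander: steel file with a round wood handle, 260 mm long, 18 mm high, lying on the bench along its x; origin on the bench under its middle.
- cup: Bystander: open steel cup, 70 mm across, 60 mm high, standing on the bench; origin at the middle of its underside.
- gauge: Bystander: sliding measuring gauge with a black housing, 150 mm long, 15 mm high, lying on the bench along its x; origin on the bench under its middle.
Things that resemble listed ones, but are neither listed nor needed, are in the scene too. Of the things shaped like the tray, the wooden one is meant.

How it is judged:
By the outcome, as a careful person would: the job done as asked, in the order asked, and still so for the second after the job is handed in, with the robot touching nothing.
It also fails if it takes over 67 s, if anything falls off the work surface, if the arm or the gripper's body presses on something with over 40 N, if the wrist force passes 120 N, or if a joint passes its speed limit or range.

## Robot

A 6-joint arm with a two-finger parallel gripper is mounted at the origin on the work surface. World frame = base frame: x ahead of the robot, y to its left, z up, the work surface at z = 0. Lengths are in mm, angles in rad, forces in N, time in s.
With the tool pointing down it reaches from about 400 to 925 mm from the base axis. Payload 12.5 kg.
Tool frame: the origin (TCP) lies on the centre line of the jaws, within the pads' length; the fingertips stand 19 mm ahead of it and the grasp point (between the pads) is the TCP; y points along the fingers, x is the direction in which the jaws open and shut, and the axes are right-handed (so a half turn about y gives the same grasp; the last joint's range is limited). The gripper opens to 95 mm and grips with 3 to 60 N. Pads are 20 mm wide; open, the fingers measure 119 mm over their backs; the gripper's body (75 mm by 180 mm) begins 59 mm behind the grasp point.
Start: joints at [-1.303, 0.491, 1.559, -0, 1.092, -0.106], TCP at [228.246, -581.852, 205.861] pointing down, gripper open.
Joint ranges: [-3.1, 3.1], [-0.84, 2.19], [0.05, 2.79], [-1.13, 4.28], [0.06, 2.93], [-2.69, 2.69]. Speed limits (rad/s): [2.22, 2.22, 2.79, 3.14, 3.14, 3.14].

## Interface

Orientations are given as [roll, pitch, yaw] about the fixed x, y, z axes, in that order (R = Rz(yaw) Ry(pitch) Rx(roll)).
In Python, from cell import env gives the robot as it stands. The module is installed in compiled form; this text tells all that it offers.
- The arm moves only by the tool move_arm, never from a script. Its argument "rows" is a list of rows, each an object of numbers: "tx", "ty", "tz": the shift along the tool's x, y, z in cm; "rx", "ry", "rz": the turn, a rotation vector about the tool's x, y, z in rad; "grip": the opening in per cent of the stroke, from 0 (shut) to 100 (fully open). In form: [{"tx": .., "ty": .., "tz": .., "rx": .., "ry": .., "rz": .., "grip": ..}, ...]. A call has 1 to 10 rows; each row shifts and turns the commanded pose from where the row before left it, along the tool's axes as they then stand; what a row does not reach is not made up. A row lasts 1/12 s, in which the tool goes at most 41.7 mm and 7.16 degrees, less where a joint would pass 70% of its speed; a pose out of reach is approached as far as the arm can. A call is refused whole if a number of a shift passes 4.17 or a number of a turn 0.125, either way. A call with a gripper value outside its range is refused whole. The fingers move at their own pace and stop on an object; the grip force is fixed at half the most. Time passes only in rows, so rows that do not move let the fingers close. It gives the time, the measured TCP pose, the force and the opening at its end, in the units of the state.
- env.state(): the state, without advancing time (a new reading comes with each control period).
- env.read_camera(name): name is "scene" or "top"; returns (picture, depth): 384x512x3 uint8, blue, green, red; 384x512 float32, mm along the optical axis (not along the pixel's ray), 0 where there is no reading.
- env.calibration(name): a dict with "vertical_fov" (degrees; the focal length in pixels is half the picture's height over the tangent of half this angle, whatever the lens; pixels are square), "cx", "cy" (the principal point, pixels), "dist" ([k1, k2, p1, p2, k3] as OpenCV has them; the pictures are not rectified), "eye" and "rotation" of the camera in the world. Camera axes: x right, y up, looking along -z (the intrinsics and any distortion apply to the point x, -y, -z); pixel columns grow to the right and rows downward; lengths in mm; the calibration is good to about 2 mm. A picture is of the moment at which its call begins. calibration takes no time and is no camera call.
- env.job_done(): hands the job in, once; it reports no verdict.
The state is a dict: "t": time; "joints": joint angles; "qvel": joint speeds; "tau": joint torques, N m; "eef_pos": TCP position; "tcp_rot": TCP orientation; "ft_force": force on the tool from outside, world axes, zero at the start; "moment": the same for the moment, N m; "opening": opening from 0.0 (shut) to 1.0 (fully open).
Only numpy, scipy, OpenCV 4.12 (cv2) and the standard library are available. Lean on these libraries where they do the work, as an engineer would, in place of code of your own. Each camera call takes 0.05 s, during which the arm holds its last target.

## Working session

There is one attempt and no reset: what is moved stays moved. The work goes in short steps, Python scripts to look and compute and a tool call to move; the robot and the scene stay as the last step left them, time stands still between calls to the robot, and variables do not carry over. Pictures are saved under pics/ and viewed, and the job is handed in when it is done.

Besides the shell and the picture viewer there is one more tool, called after "Emit:" as name([rows], argument=value, ...), one row to a line, values as JSON. move_arm: Moves the arm, as the interface text tells. Its arguments: {"type":"object","properties":{"rows":{"type":"array"}},"required":["rows"]}

```bash
mkdir -p pics; ls
python3 - <<'E'
from cell import env
import cv2,numpy as np
s=env.state();print({k:np.round(v,3).tolist() for k,v in s.items()})
for n in("scene","top"):
    c=env.calibration(n);print(n,c)
    p,d=env.read_camera(n)
    cv2.imwrite(f"pics/{n}0.png",p);np.savez(f"{n}0.npz",p=p,d=d)
E
```

```text
pics
{'t': 0.0, 'joints': [-1.303, 0.492, 1.559, -0.0, 1.092, -0.106], 'qvel': [-0.0, -0.002, -0.001, 0.002, -0.003, 0.0], 'tau': [-0.0, -61.265, -25.818, 0.069, 0.048, -0.0], 'eef_pos': [228.142, -581.563, 205.238], 'tcp_rot': [-1.571, 0.001, -1.197], 'ft_force': [0.151, 0.192, 0.124], 'moment': [-0.012, -0.008, 0.07], 'opening': 1.001}
scene {'vertical_fov': 47.87126162666666, 'cx': 259.5811760573298, 'cy': 193.54203715305084, 'dist': array([-0.15609262,  0.        ,  0.        ,  0.        ,  0.        ]), 'eye': array([1274.09717408, 1062.7690358 ,  977.35238139]), 'rotation': array([ 0.98063112, -0.01637155,  2.47587883])}
top {'vertical_fov': 45.27231591896968, 'cx': 257.52079014902785, 'cy': 190.69557467728248, 'dist': array([-0.17014298,  0.        ,  0.        ,  0.        ,  0.        ]), 'eye': array([ 249.71125989,  152.24363212, 1788.59515178]), 'rotation': array([ 0.1696419 , -0.01631915, -1.57615787])}
```

View pics/scene0.png

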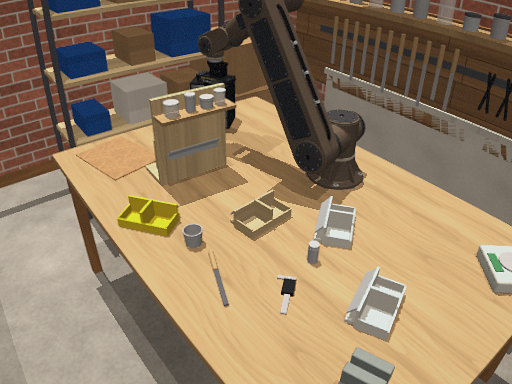

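View pics/top0.png

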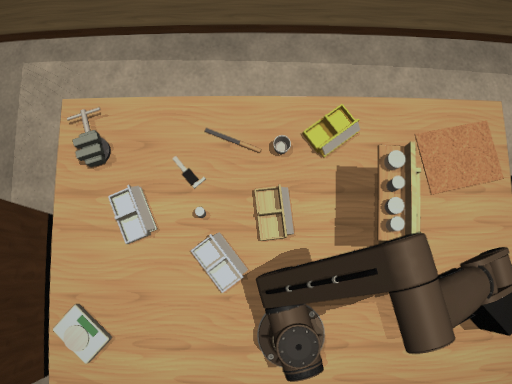

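The scene view shows the wooden tray near (262,215), the board with cleat at (190,140), the canister at (313,252), the cup at (193,235), the file at (218,280) and the gauge at (288,292). In the top view the tray is at (272,212) with its strip to the right, the canister at (200,212) and the board and shelf at (400,190).

```bash
cat > h.py <<'E'
import numpy as np,cv2
from scipy.spatial.transform import Rotation as Ro
from cell import env
def cam(n):
    c=env.calibration(n);f=192/np.tan(np.radians(c["vertical_fov"])/2)
    K=np.array([[f,0,c["cx"]],[0,f,c["cy"]],[0,0,1]]);R=Ro.from_euler("xyz",c["rotation"]).as_matrix()@np.diag([1,-1,-1])
    return K,np.array(c["dist"]),R,np.array(c["eye"])
def rays(n,px):
    K,D,R,e=cam(n);u=cv2.undistortPointsIter(np.array(px,float).reshape(-1,1,2),K,D,None,None,(3,100,1e-10)).reshape(-1,2)
    return e,np.c_[u,np.ones(len(u))]@R.T
def onplane(n,px,z):
    e,d=rays(n,px);return e+d*((z-e[2])/d[:,2])[:,None]
def cloud(n,d):
    h,w=d.shape;yy,xx=np.mgrid[:h,:w];e,r=rays(n,np.c_[xx.ravel(),yy.ravel()])
    P=(e+r*d.ravel()[:,None]).reshape(h,w,3);P[d==0]=np.nan;return P
def proj(n,P):
    K,D,R,e=cam(n);q=(np.array(P,float).reshape(-1,3)-e)@R
    return cv2.projectPoints(q.reshape(-1,1,3),np.zeros(3),np.zeros(3),K,D)[0].reshape(-1,2)
E
python3 - <<'E'
from h import *
np.set_printoptions(precision=1,suppress=True)
C={}
for n in("scene","top"):
    z=np.load(n+"0.npz");P=cloud(n,z["d"]);C[n]=P
    print(n,(z["d"]==0).mean())
for px in [(150,330),(320,100),(200,212),(262,200),(288,205),(258,212),(397,160),(410,165),(282,146)]:print("top",px,C["top"][px[1],px[0]])
for px in [(240,280),(313,242),(313,252),(190,150),(190,165),(215,105),(180,180),(160,183)]:print("scene",px,C["scene"][px[1],px[0]])
z=np.load("top0.npz")["p"];cv2.imwrite("pics/t1.png",cv2.resize(z[120:260,180:430],None,fx=3.2,fy=3.2,interpolation=cv2.INTER_CUBIC))
z=np.load("scene0.npz")["p"];cv2.imwrite("pics/s1.png",cv2.resize(z[70:290,110:350],None,fx=3.2,fy=2.7,interpolation=cv2.INTER_CUBIC))
E
```

```text
scene 0.0038350423177083335
top 0.004063924153645833
top (150, 330) [ 15.  537.4  -6.5]
top (320, 100) [ 935.7 -138.9   -0.7]
top (200, 212) [462.8 339.   73.6]
top (262, 200) [517.8 104.2   6.7]
top (288, 205) [491.8   6.1  49. ]
top (258, 212) [466.4 120.7  40.3]
top (397, 160) [ 591.3 -322.6  373.8]
top (410, 165) [ 574.5 -364.7  375.5]
top (282, 146) [736.   22.5   7.2]
scene (240, 280) [711.8 273.2   1.7]
scene (313, 242) [465.3 336.7  74.6]
scene (313, 252) [480.5 355.3  52.7]
scene (190, 150) [ 511.6 -353.8  128.8]
scene (190, 165) [ 513.7 -360.3   54.6]
scene (215, 105) [ 412.5 -302.8  320.7]
scene (180, 180) [ 566.9 -361.7   -1.5]
scene (160, 183) [ 656.1 -370.5   12.9]
```

View pics/t1.png

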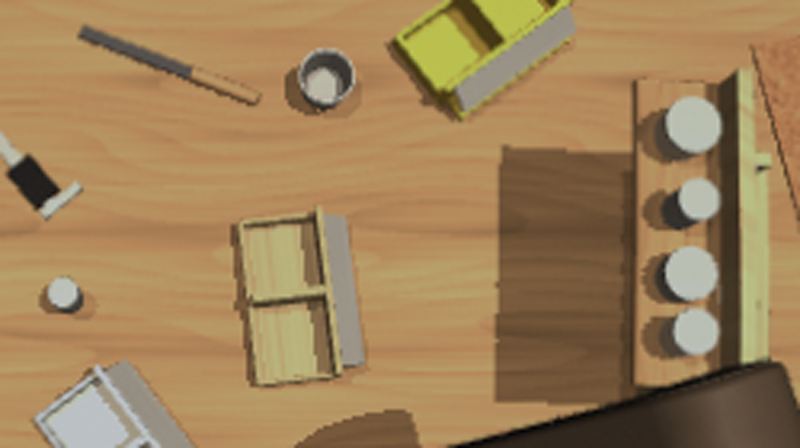

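View pics/s1.png

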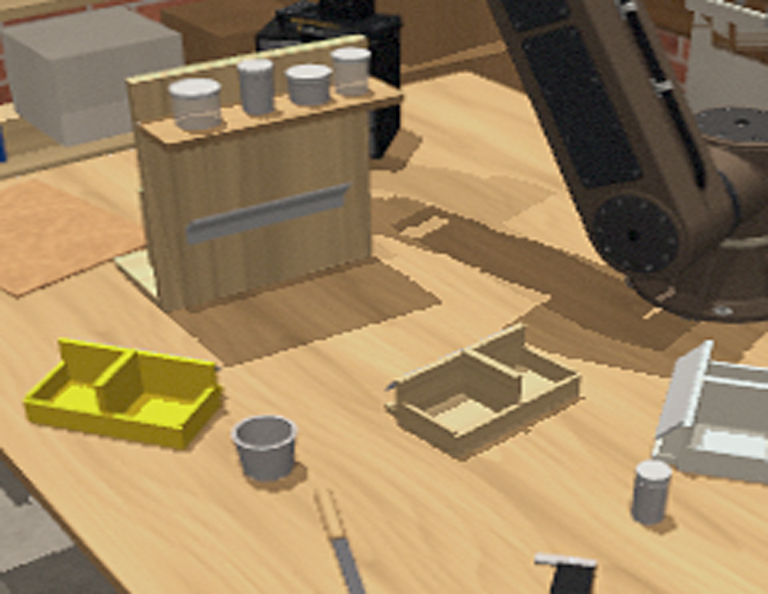

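Run:
```python
from h import *
t=np.load("top0.npz")["p"];s=np.load("scene0.npz")["p"]
def crop(im,x0,y0,x1,y1,k,f):cv2.imwrite(f,cv2.resize(im[y0:y1,x0:x1],None,fx=k,fy=k,interpolation=cv2.INTER_NEAREST))
crop(t,245,175,305,250,8,"pics/a.png")
crop(t,370,135,430,245,5.4,"pics/b.png") if 0 else crop(t,370,135,430,245,5,"pics/b.png")
crop(s,225,185,300,245,8,"pics/c.png")
crop(s,145,80,240,185,5,"pics/d.png")
```

```text
(no output)
```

View pics/a.png

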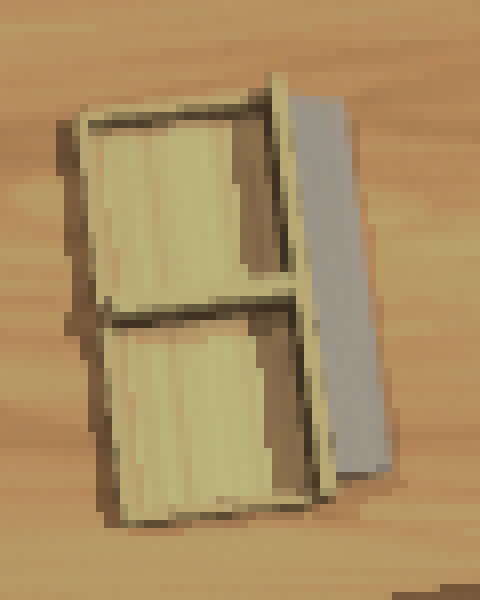

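View pics/b.png

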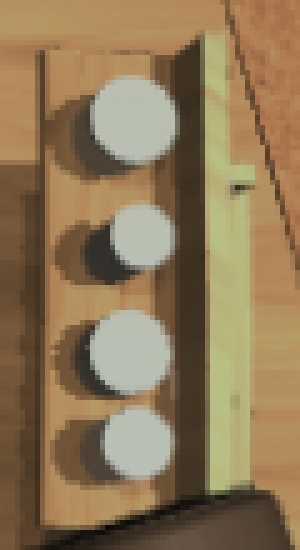

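View pics/c.png

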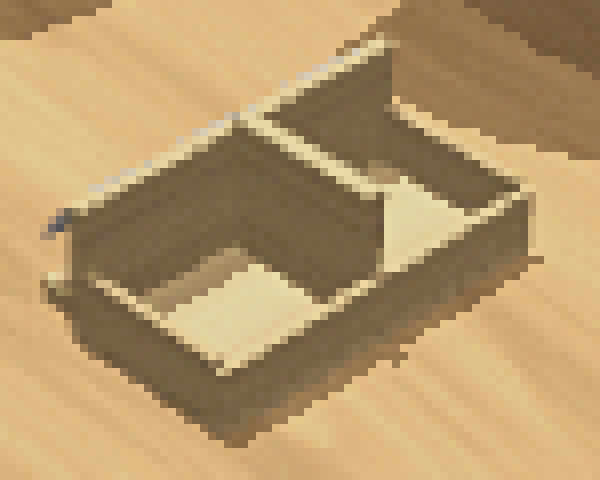

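View pics/d.png

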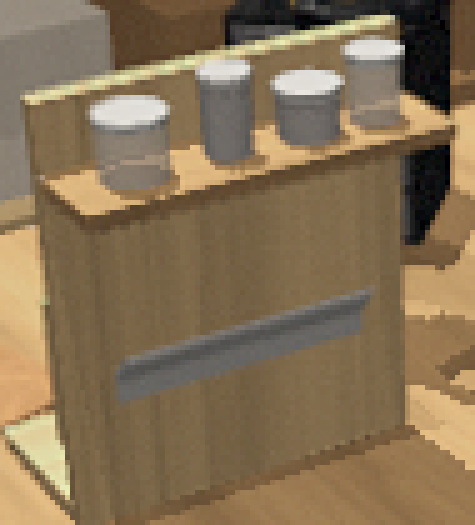

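```bash
cat > fit.py <<'E'
from h import *
from scipy.optimize import least_squares
np.set_printoptions(precision=1,suppress=True)
def fit(obs,x0,z0,name):
    # obs:(cam,px,py, lx,ly,lz)  lz relative; world z=z0+lz
    L=[];W=[]
    for c,u,v,*l in obs:
        W.append(onplane(c,[(u,v)],z0+l[2])[0][:2]);L.append(l[:2])
    L=np.array(L,float);W=np.array(W)
    def r(p):
        c,s=np.cos(p[2]),np.sin(p[2]);return (W-(L@np.array([[c,s],[-s,c]])+p[:2])).ravel()
    o=least_squares(r,x0,loss="soft_l1",f_scale=2)
    print(name,o.x[:2],"yaw",np.round(o.x[2],4));
    for a,b in zip(obs,r(o.x).reshape(-1,2)):print("  ",a[0],a[3:],b)
    return o.x
E
python3 - <<'E'
from fit import *
A=lambda u,v,*l:("top",245+u/8-.5,175+v/8-.5,*l)
Cc=lambda u,v,*l:("scene",225+u/8-.5,185+v/8-.5,*l)
fit([A(345,97,78,90,-1),A(392,470,78,-90,-1),A(288,75,50,100,34),A(272,75,42,100,34),A(335,500,50,-100,34),A(80,113,-50,100,0),A(122,525,-50,-100,-4),
 Cc(72,210,42,100,34),Cc(392,42,42,-100,34),Cc(225,376,-50,100,-4),Cc(532,192,-50,-100,-2),Cc(235,445,-50,100,-40),Cc(528,262,-50,-100,-40)],[490,80,-1.5],40,"tray")
B=lambda u,v,*l:("top",370+u/5-.5,135+v/5-.5,*l)
D=lambda u,v,*l:("scene",145+u/5-.5,80+v/5-.5,*l)
fit([B(42,55,-88,160,182),B(42,528,-88,-160,182),B(205,35,2,160,241),D(85,222,-88,160,166),D(452,130,-88,-160,182),D(118,360,-22,115,20),D(372,290,-22,-115,20),D(405,425,2,-160,-139),D(113,522,2,160,-139)],[520,-360,-1.5],139,"seat")
P=cloud("scene",np.load("scene0.npz")["d"])
# board face plane
Q=P[125:160,158:222].reshape(-1,3);Q=Q[(Q[:,1]<-340)&(Q[:,2]>20)&(Q[:,2]<120)]
a=np.polyfit(Q[:,0],Q[:,1],1);print(len(Q),a,"std",np.std(Q[:,1]-np.polyval(a,Q[:,0])),np.arctan(a[0])-np.pi/2)
# canister
for n in("scene","top"):
    P=cloud(n,np.load(n+"0.npz")["d"]);m=(np.hypot(P[...,0]-465,P[...,1]-340)<40)&(P[...,2]>20)
    mm=m&(P[...,2]>68);ys,xs=np.where(mm);print(n,m.sum(),mm.sum(),onplane(n,[(xs.mean(),ys.mean())],75),P[mm].mean(0), P[mm].min(0),P[mm].max(0))
E
```

```text
tray [465.4  75.4] yaw -1.4698
   top (78, 90, -1) [ 2.1 -1.3]
   top (78, -90, -1) [ 0.7 -2.8]
   top (50, 100, 34) [-0.7 -0.3]
   top (42, 100, 34) [ 0.2 -0.7]
   top (50, -100, 34) [-3.1  0.5]
   top (-50, 100, 0) [-2.7 -1.5]
   top (-50, -100, -4) [-1.7 -0.4]
   scene (42, 100, 34) [ 1.8 -1.8]
   scene (42, -100, 34) [ 0.7 -1.1]
   scene (-50, 100, -4) [-1.   2.8]
   scene (-50, -100, -2) [2.8 2.8]
   scene (-50, 100, -40) [-2.6  8.3]
   scene (-50, -100, -40) [5.  5.7]
seat [ 493.2 -357.9] yaw -1.6329
   top (-88, 160, 182) [-4.8  2.7]
   top (-88, -160, 182) [-1.1 -1.4]
   top (2, 160, 241) [-0.8 -0.6]
   scene (-88, 160, 166) [ -8.  -22.2]
   scene (-88, -160, 182) [13.7  9.2]
   scene (-22, 115, 20) [ 5.9 -2.2]
   scene (-22, -115, 20) [4.1 1.6]
   scene (2, -160, -139) [ 4.6 -2.2]
   scene (2, 160, -139) [-25.8   4.7]
508 [  -0.  -336.4] std 3.725470101468115 -1.6145321275957896
scene 204 78 [[471.7 348.3  75. ]] [471.1 347.7  74.3] [451.  325.2  68. ] [487.  365.6  79. ]
top 85 69 [[466.4 342.7  75. ]] [466.2 342.5  76.6] [450.5 327.   70.1] [481.7 358.   89.8]
```

Run:
```python
from h import *
s=np.load("scene0.npz")["p"]
def crop(im,x0,y0,x1,y1,k,f):
    c=cv2.resize(im[y0:y1,x0:x1],None,fx=k,fy=k,interpolation=cv2.INTER_CUBIC);cv2.imwrite(f,np.clip(c*1.3,0,255).astype(np.uint8))
crop(s,145,100,205,190,6.6,"pics/e.png")
crop(s,190,90,245,180,6.6,"pics/f.png")
```

```text
(no output)
```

View pics/e.png

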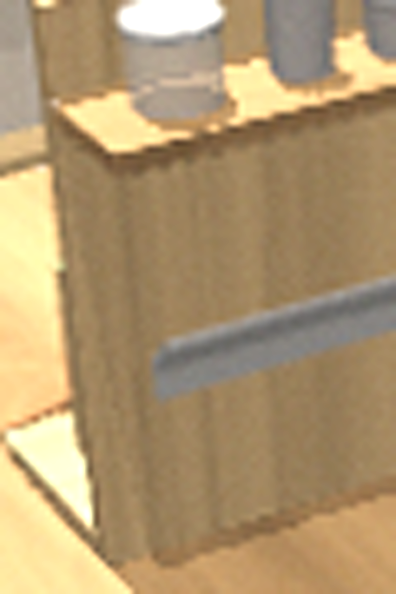

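View pics/f.png

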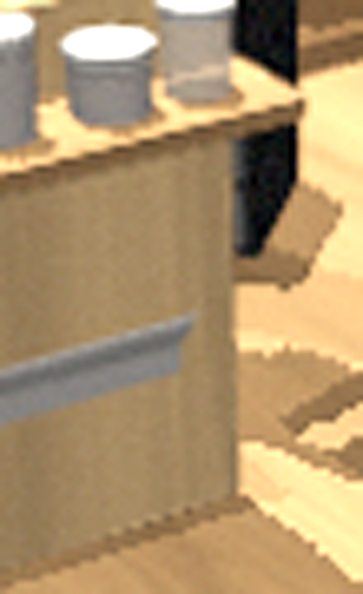

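Run:
```python
from fit import *
B=lambda u,v,*l:("top",370+u/5-.5,135+v/5-.5,*l)
D=lambda u,v,*l:("scene",145+u/6.6-.5,100+v/6.6-.5,*l)
F=lambda u,v,*l:("scene",190+u/6.6-.5,90+v/6.6-.5,*l)
x=fit([B(42,53,-88,160,182),B(42,528,-88,-160,182),B(205,35,2,160,241),D(110,152,-88,160,182),D(110,165,-88,160,166),F(303,100,-88,-160,182),F(303,118,-88,-160,166),D(154,356,-22,115,20),F(195,316,-22,-115,20),F(238,495,2,-160,-139),D(103,562,2,160,-139)],[520,-360,-1.5],139,"seat")
for n in("scene","top"):
    P=cloud(n,np.load(n+"0.npz")["d"]).reshape(-1,3)
    m=(P[:,0]>380)&(P[:,0]<640)&(P[:,1]<-330)&(P[:,1]>-385)&(P[:,2]>30)&(P[:,2]<110)
    Q=P[m]
    if len(Q)>50:
        a=np.polyfit(Q[:,0],Q[:,1],1);r=Q[:,1]-np.polyval(a,Q[:,0]);k=abs(r)<5;a=np.polyfit(Q[k,0],Q[k,1],1);print(n,len(Q),a,np.polyval(a,[350,500,650]),"std",r.std())
```

```text
seat [ 494.6 -358.9] yaw -1.6323
   top (-88, 160, 182) [-4.7  3.5]
   top (-88, -160, 182) [-2.4 -0.3]
   top (2, 160, 241) [-2.2  0.3]
   scene (-88, 160, 182) [ 1.  -0.3]
   scene (-88, 160, 166) [ -5.9 -17.3]
   scene (-88, -160, 182) [5.7 4.3]
   scene (-88, -160, 166) [-0.3 -4.4]
   scene (-22, 115, 20) [13.1 12.5]
   scene (-22, -115, 20) [1.7 2.1]
   scene (2, -160, -139) [ 3.1 -1. ]
   scene (2, 160, -139) [-0.7 -7. ]
scene 910 [  -0.  -336.3] [-352.2 -359.  -365.7] std 3.6035781184001983
```

```bash
cat > plan.py <<'E'
from h import *
np.set_printoptions(precision=3,suppress=True)
TRAY=np.array([465.4,75.4,40.]);TYAW=-1.4698
SEAT=np.array([494.,-357.,139.]);SYAW=-1.618
CAN=np.array([467.,344.])
def Rz(a):return Ro.from_euler("z",a).as_matrix()
def tool(yaw,lean):   # object frame yaw (its x = rear), lean rad
    F=Rz(yaw);x=F[:,1];a=np.sin(lean)*F[:,0]-np.cos(lean)*F[:,2]
    return np.c_[x,a,np.cross(x,a)]
def cur():
    s=env.state();return np.array(s["eef_pos"]),Ro.from_euler("xyz",s["tcp_rot"]).as_matrix(),s
def hang(lip,tilt,lean,off=np.array([-83.,0,26.])):
    # lip: seat-frame position; tilt rad front-up; lean in tray frame
    F=Rz(SYAW);c,s=np.cos(tilt),np.sin(tilt)
    o=np.array([off[0]*c+off[2]*s,off[1],off[2]*c-off[0]*s])
    return SEAT+F@(np.array(lip)+o),tool(SYAW,lean-tilt)
def go(p1,R1,n=None,frm=None):
    p0,R0,s=cur()
    if frm is not None:p0,R0=frm
    rv=Ro.from_matrix(R0.T@R1).as_rotvec()
    nmin=int(np.ceil(max(np.linalg.norm(rv)/.12,np.linalg.norm(p1-p0)/40)))
    n=n or nmin
    r=rv/n;E=Ro.from_rotvec(r).as_matrix();M=np.zeros((3,3));A=np.eye(3)
    for k in range(n):M+=A;A=A@E
    d=np.linalg.solve(M,R0.T@(p1-p0))
    print(f"n={n}(min {nmin}) t(cm)={np.round(d/10,2)} r={np.round(r,4)}  ->{p1}")
    return p1,R1
def show():
    p,R,s=cur();a=R[:,1]
    print("t",s["t"],"p",p,"rot",np.array(s["tcp_rot"]),"q",np.array(s["joints"]),"F",np.array(s["ft_force"]),"op",s["opening"])
E
python3 - <<'E'
from plan import *
show()
a=go(np.array([228,-582,490.]),cur()[1])
b=go(np.array([440,-250,490.]),tool(TYAW,0),12,a)
L=np.radians(40)
hp=TRAY+Rz(TYAW)@[-5,0,25]
print(hp)
R=tool(TYAW,L);c=go(hp-R[:,1]*130,R,None,b);go(hp,R,4,c)
E
```

```text
t 0.1 p [ 228.166 -581.624  205.329] rot [-1.571  0.001 -1.197] q [-1.303  0.491  1.559 -0.     1.092 -0.106] F [-0.377  0.705  0.015] op 1.000710628482201
n=8(min 8) t(cm)=[ 0.   -3.56 -0.  ] r=[0. 0. 0.]  ->[ 228. -582.  490.]
n=12(min 11) t(cm)=[-0.12  0.    3.52] r=[-0.    -0.108 -0.   ]  ->[ 440. -250.  490.]
[464.896  80.375  65.   ]
n=14(min 14) t(cm)=[0.41 1.3  3.59] r=[-0.05  0.    0.  ]  ->[456.471 163.511 164.586]
n=4(min 4) t(cm)=[-0.    3.25 -0.  ] r=[0. 0. 0.]  ->[464.896  80.375  65.   ]
```

Emit:
move_arm([
  {"ty":-4},
  {"ty":-4},
  {"ty":-4},
  {"ty":-4},
  {"ty":-4},
  {"ty":-4},
  {"ty":-4},
])

```text
validation failed for argument at $.ro...
```

Run:
```python
from plan import *
show()
b=go(np.array([440,-250,490.]),tool(TYAW,0),14)
```

```text
t 0.1 p [ 228.166 -581.624  205.329] rot [-1.571  0.001 -1.197] q [-1.303  0.491  1.559 -0.     1.092 -0.106] F [-0.377  0.705  0.015] op 1.000710628482201
n=14(min 13) t(cm)=[-0.08 -2.03  3.02] r=[-0.    -0.093 -0.   ]  ->[ 440. -250.  490.]
```

Emit:
move_arm([
  {"tx":0,"ty":-4,"tz":0,"rx":0,"ry":0,"rz":0,"grip":100},
  {"tx":0,"ty":-4,"tz":0,"rx":0,"ry":0,"rz":0,"grip":100},
  {"tx":0,"ty":-4,"tz":0,"rx":0,"ry":0,"rz":0,"grip":100},
  {"tx":0,"ty":-4,"tz":0,"rx":0,"ry":0,"rz":0,"grip":100},
  {"tx":0,"ty":-4,"tz":0,"rx":0,"ry":0,"rz":0,"grip":100},
  {"tx":0,"ty":-4,"tz":0,"rx":0,"ry":0,"rz":0,"grip":100},
  {"tx":0,"ty":-4,"tz":0,"rx":0,"ry":0,"rz":0,"grip":100},
])

```text
t: 0.68
eef_pos: [228.1, -581.2, 487.8]
tcp_rot: [-1.571, 0.0, -1.197]
ft_force: [1.1, -0.1, 0.3]
opening: 1.003
```

Run:
```python
from plan import *
show()
b=go(np.array([440,-250,490.]),tool(TYAW,0),14)
```

```text
t 0.6833 p [ 228.114 -581.233  487.815] rot [-1.571  0.    -1.197] q [-1.303  0.363  1.047 -0.     1.732 -0.106] F [ 1.077 -0.118  0.254] op 1.0032253954456773
n=14(min 11) t(cm)=[-0.08 -0.02  3.01] r=[-0.    -0.093 -0.   ]  ->[ 440. -250.  490.]
```

Emit:
move_arm([
  {"tx":0,"ty":0,"tz":3,"rx":0,"ry":-0.093,"rz":0,"grip":100},
  {"tx":0,"ty":0,"tz":3,"rx":0,"ry":-0.093,"rz":0,"grip":100},
  {"tx":0,"ty":0,"tz":3,"rx":0,"ry":-0.093,"rz":0,"grip":100},
  {"tx":0,"ty":0,"tz":3,"rx":0,"ry":-0.093,"rz":0,"grip":100},
  {"tx":0,"ty":0,"tz":3,"rx":0,"ry":-0.093,"rz":0,"grip":100},
  {"tx":0,"ty":0,"tz":3,"rx":0,"ry":-0.093,"rz":0,"grip":100},
  {"tx":0,"ty":0,"tz":3,"rx":0,"ry":-0.093,"rz":0,"grip":100},
  {"tx":0,"ty":0,"tz":3,"rx":0,"ry":-0.093,"rz":0,"grip":100},
  {"tx":0,"ty":0,"tz":3,"rx":0,"ry":-0.093,"rz":0,"grip":100},
  {"tx":0,"ty":0,"tz":3,"rx":0,"ry":-0.093,"rz":0,"grip":100},
])

```text
t: 1.52
eef_pos: [432.2, -374.5, 485.1]
tcp_rot: [-1.57, 0.001, -0.262]
ft_force: [0.6, -0.7, 0.1]
opening: 0.997
```

Emit:
move_arm([
  {"tx":0,"ty":0,"tz":3,"rx":0,"ry":-0.093,"rz":0,"grip":100},
  {"tx":0,"ty":0,"tz":3,"rx":0,"ry":-0.093,"rz":0,"grip":100},
  {"tx":0,"ty":0,"tz":3,"rx":0,"ry":-0.093,"rz":0,"grip":100},
  {"tx":0,"ty":0,"tz":3,"rx":0,"ry":-0.093,"rz":0,"grip":100},
])

```text
t: 1.85
eef_pos: [446.9, -255.9, 485.3]
tcp_rot: [-1.57, 0.001, 0.11]
ft_force: [0.5, -0.3, 0.3]
opening: 1.0
```

Run:
```python
from plan import *
show()
L=np.radians(40)
hp=TRAY+Rz(TYAW)@[-5,0,25]
R=tool(TYAW,L);c=go(hp-R[:,1]*130,R,15);go(hp,R,4,c)
```

```text
t 1.85 p [ 446.855 -255.926  485.256] rot [-1.57   0.001  0.11 ] q [-0.648  0.168  1.321  0.     1.654 -0.758] F [ 0.535 -0.316  0.312] op 0.999587594792856
n=15(min 14) t(cm)=[0.36 1.16 3.38] r=[-0.047  0.001  0.   ]  ->[456.471 163.511 164.586]
n=4(min 4) t(cm)=[-0.    3.25 -0.  ] r=[0. 0. 0.]  ->[464.896  80.375  65.   ]
```

Emit:
move_arm([
  {"tx":0.36,"ty":1.16,"tz":3.38,"rx":-0.047,"ry":0.001,"rz":0,"grip":100},
  {"tx":0.36,"ty":1.16,"tz":3.38,"rx":-0.047,"ry":0.001,"rz":0,"grip":100},
  {"tx":0.36,"ty":1.16,"tz":3.38,"rx":-0.047,"ry":0.001,"rz":0,"grip":100},
  {"tx":0.36,"ty":1.16,"tz":3.38,"rx":-0.047,"ry":0.001,"rz":0,"grip":100},
  {"tx":0.36,"ty":1.16,"tz":3.38,"rx":-0.047,"ry":0.001,"rz":0,"grip":100},
  {"tx":0.36,"ty":1.16,"tz":3.38,"rx":-0.047,"ry":0.001,"rz":0,"grip":100},
  {"tx":0.36,"ty":1.16,"tz":3.38,"rx":-0.047,"ry":0.001,"rz":0,"grip":100},
  {"tx":0.36,"ty":1.16,"tz":3.38,"rx":-0.047,"ry":0.001,"rz":0,"grip":100},
  {"tx":0.36,"ty":1.16,"tz":3.38,"rx":-0.047,"ry":0.001,"rz":0,"grip":100},
  {"tx":0.36,"ty":1.16,"tz":3.38,"rx":-0.047,"ry":0.001,"rz":0,"grip":100},
])

```text
t: 2.68
eef_pos: [451.7, 49.6, 302.6]
tcp_rot: [-2.043, -0.004, 0.096]
ft_force: [0.5, 0.4, 0.6]
opening: 0.998
```

Run:
```python
from plan import *
show()
L=np.radians(40)
hp=TRAY+Rz(TYAW)@[-5,0,25]
R=tool(TYAW,L);c=go(hp-R[:,1]*130,R);go(hp,R,4,c)
```

```text
t 2.6833 p [451.727  49.577 302.585] rot [-2.043 -0.004  0.096] q [ 0.243  0.202  1.823 -0.499  1.23   0.345] F [0.468 0.369 0.569] op 0.997826162643488
n=5(min 5) t(cm)=[0.31 1.13 3.39] r=[-0.045 -0.001  0.   ]  ->[456.471 163.511 164.586]
n=4(min 4) t(cm)=[-0.    3.25 -0.  ] r=[0. 0. 0.]  ->[464.896  80.375  65.   ]
```

Emit:
move_arm([
  {"tx":0.31,"ty":1.13,"tz":3.39,"rx":-0.045,"ry":-0.001,"rz":0,"grip":100},
  {"tx":0.31,"ty":1.13,"tz":3.39,"rx":-0.045,"ry":-0.001,"rz":0,"grip":100},
  {"tx":0.31,"ty":1.13,"tz":3.39,"rx":-0.045,"ry":-0.001,"rz":0,"grip":100},
  {"tx":0.31,"ty":1.13,"tz":3.39,"rx":-0.045,"ry":-0.001,"rz":0,"grip":100},
  {"tx":0.31,"ty":1.13,"tz":3.39,"rx":-0.045,"ry":-0.001,"rz":0,"grip":100},
  {"tx":0,"ty":0,"tz":0,"rx":0,"ry":0,"rz":0,"grip":100},
])

```text
t: 3.18
eef_pos: [455.1, 164.8, 159.0]
tcp_rot: [-2.271, 0.009, 0.103]
ft_force: [-1.4, -1.0, 0.5]
opening: 1.005
```

Run:
```python
from plan import *
show()
L=np.radians(40)
hp=TRAY+Rz(TYAW)@[-5,0,25]
R=tool(TYAW,L);c=go(hp-R[:,1]*40,R);go(hp,R,2,c)
p,d=env.read_camera("scene");cv2.imwrite("pics/s2.png",cv2.resize(p[100:290,170:400],None,fx=3,fy=3))
```

```text
t 3.1833 p [455.144 164.762 159.003] rot [-2.271  0.009  0.103] q [ 0.548  0.539  1.84  -0.668  1.207  0.83 ] F [-1.389 -0.956  0.457] op 1.0050970199673865
n=3(min 3) t(cm)=[ 0.05  2.89 -0.15] r=[ 0.001  0.002 -0.002]  ->[462.304 105.955  95.642]
n=2(min 1) t(cm)=[-0.  2. -0.] r=[0. 0. 0.]  ->[464.896  80.375  65.   ]
```

View pics/s2.png

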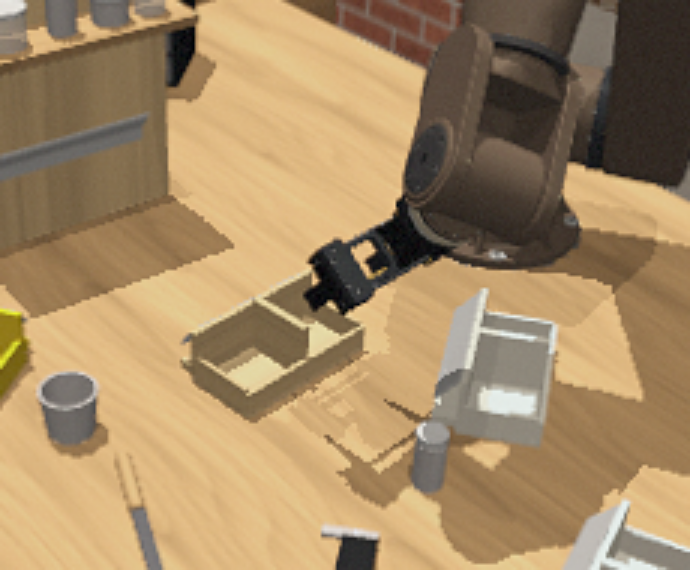

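Emit:
move_arm([
  {"tx":0.05,"ty":2.89,"tz":-0.15,"rx":0.001,"ry":0.002,"rz":-0.002,"grip":100},
  {"tx":0.05,"ty":2.89,"tz":-0.15,"rx":0.001,"ry":0.002,"rz":-0.002,"grip":100},
  {"tx":0.05,"ty":2.89,"tz":-0.15,"rx":0.001,"ry":0.002,"rz":-0.002,"grip":100},
  {"tx":0,"ty":0,"tz":0,"rx":0,"ry":0,"rz":0,"grip":100},
])

```text
t: 3.57
eef_pos: [463.2, 100.6, 100.5]
tcp_rot: [-2.263, -0.005, 0.096]
ft_force: [-0.5, -0.5, 0.4]
opening: 0.999
```

Run:
```python
from plan import *
show()
L=np.radians(40)
hp=TRAY+Rz(TYAW)@[-5,0,25]
R=tool(TYAW,L);go(hp,R,2)
p,d=env.read_camera("scene");cv2.imwrite("pics/s3.png",cv2.resize(p[170:260,210:350],None,fx=5,fy=5))
```

```text
t 3.5667 p [463.218 100.571 100.479] rot [-2.263 -0.005  0.096] q [ 0.434  0.595  1.959 -0.789  1.018  0.916] F [-0.459 -0.52   0.4  ] op 0.9994778697757095
n=2(min 2) t(cm)=[-0.02  2.01  0.36] r=[-0.003 -0.004  0.   ]  ->[464.896  80.375  65.   ]
```

View pics/s3.png

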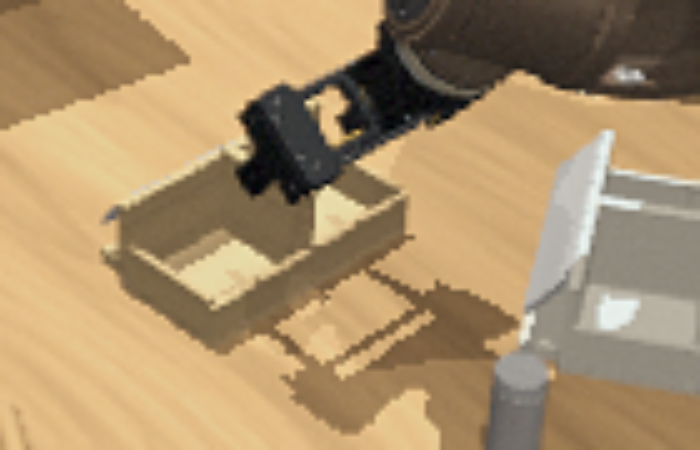

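Emit:
move_arm([
  {"tx":-0.02,"ty":2,"tz":0.36,"rx":-0.003,"ry":-0.004,"rz":0,"grip":100},
  {"tx":-0.02,"ty":2,"tz":0.36,"rx":-0.003,"ry":-0.004,"rz":0,"grip":100},
  {"tx":0,"ty":0,"tz":0,"rx":0,"ry":0,"rz":0,"grip":100},
])

```text
t: 3.87
eef_pos: [465.9, 82.9, 66.2]
tcp_rot: [-2.269, -0.002, 0.104]
ft_force: [0.2, 0.3, 0.1]
opening: 1.0
```

Run:
```python
from plan import *
show()
L=np.radians(40)
hp=TRAY+Rz(TYAW)@[-5,0,25]
R=tool(TYAW,L);go(hp,R,1)
p0,R0,_=cur();print("tcp in tray",Rz(TYAW).T@(p0-TRAY))
```

```text
t 3.8667 p [465.894  82.943  66.162] rot [-2.269 -0.002  0.104] q [ 0.404  0.652  1.993 -0.859  0.947  0.979] F [0.214 0.301 0.084] op 0.9999901603114637
n=1(min 1) t(cm)=[-0.13  0.25 -0.11] r=[0.    0.001 0.003]  ->[464.896  80.375  65.   ]
tcp in tray [-7.455  1.252 26.162]
```

Within 2.5 mm of the handle point; closing.

Emit:
move_arm([
  {"tx":0,"ty":0.2,"tz":0,"rx":0,"ry":0,"rz":0,"grip":100},
  {"tx":0,"ty":0,"tz":0,"rx":0,"ry":0,"rz":0,"grip":0},
  {"tx":0,"ty":0,"tz":0,"rx":0,"ry":0,"rz":0,"grip":0},
  {"tx":0,"ty":0,"tz":0,"rx":0,"ry":0,"rz":0,"grip":0},
  {"tx":0,"ty":0,"tz":0,"rx":0,"ry":0,"rz":0,"grip":0},
  {"tx":0,"ty":0,"tz":0,"rx":0,"ry":0,"rz":0,"grip":0},
  {"tx":0,"ty":0,"tz":0,"rx":0,"ry":0,"rz":0,"grip":0},
  {"tx":0,"ty":0,"tz":0,"rx":0,"ry":0,"rz":0,"grip":0},
])

```text
t: 4.53
eef_pos: [466.2, 82.8, 64.9]
tcp_rot: [-2.269, -0.003, 0.105]
ft_force: [0.5, -0.4, -0.4]
opening: 0.564
```

Run:
```python
from plan import *
show()
p0,R0,_=cur();print("tcp in tray",Rz(TYAW).T@(p0-TRAY))
p,R=cur()[:2]
go(p+[0,0,120],R,4)
```

```text
t 4.5333 p [466.177  82.755  64.927] rot [-2.269 -0.003  0.105] q [ 0.403  0.654  1.994 -0.862  0.944  0.982] F [ 0.492 -0.356 -0.409] op 0.5643087397633988
tcp in tray [-7.24   1.514 24.927]
n=4(min 3) t(cm)=[ 0.01 -2.3  -1.93] r=[0. 0. 0.]  ->[466.177  82.755 184.927]
```

Emit:
move_arm([
  {"tx":0,"ty":0,"tz":0,"rx":0,"ry":0,"rz":0,"grip":0},
  {"tx":0,"ty":0,"tz":0,"rx":0,"ry":0,"rz":0,"grip":0},
  {"tx":0,"ty":0,"tz":0,"rx":0,"ry":0,"rz":0,"grip":0},
  {"tx":0,"ty":0,"tz":0,"rx":0,"ry":0,"rz":0,"grip":0},
  {"tx":0,"ty":0,"tz":0,"rx":0,"ry":0,"rz":0,"grip":0},
  {"tx":0,"ty":0,"tz":0,"rx":0,"ry":0,"rz":0,"grip":0},
  {"tx":0,"ty":0,"tz":0,"rx":0,"ry":0,"rz":0,"grip":0},
  {"tx":0,"ty":0,"tz":0,"rx":0,"ry":0,"rz":0,"grip":0},
  {"tx":0,"ty":0,"tz":0,"rx":0,"ry":0,"rz":0,"grip":0},
])

```text
t: 5.28
eef_pos: [465.9, 82.6, 64.8]
tcp_rot: [-2.269, -0.003, 0.105]
ft_force: [-1.7, -0.3, 0.4]
opening: 0.103
```

Emit:
move_arm([
  {"tx":0,"ty":-1.15,"tz":-0.97,"rx":0,"ry":0,"rz":0,"grip":0},
  {"tx":0,"ty":-1.15,"tz":-0.97,"rx":0,"ry":0,"rz":0,"grip":0},
  {"tx":0,"ty":-1.9,"tz":-1.6,"rx":0,"ry":0,"rz":0,"grip":0},
  {"tx":0,"ty":-1.9,"tz":-1.6,"rx":0,"ry":0,"rz":0,"grip":0},
  {"tx":0,"ty":-1.9,"tz":-1.6,"rx":0,"ry":0,"rz":0,"grip":0},
  {"tx":0,"ty":-1.9,"tz":-1.6,"rx":0,"ry":0,"rz":0,"grip":0},
  {"tx":0,"ty":-1.15,"tz":-0.97,"rx":0,"ry":0,"rz":0,"grip":0},
  {"tx":0,"ty":0,"tz":0,"rx":0,"ry":0,"rz":0,"grip":0},
])

```text
t: 5.95
eef_pos: [466.6, 82.8, 211.7]
tcp_rot: [-2.267, -0.008, 0.105]
ft_force: [0.5, -0.1, -3.2]
opening: 0.102
```

Run:
```python
from plan import *
show()
for n in("scene","top"):
    p,d=env.read_camera(n);np.savez(n+"1.npz",p=p,d=d)
    if n=="scene":cv2.imwrite("pics/s4.png",cv2.resize(p[130:250,190:360],None,fx=4.5,fy=4.5))
    else:cv2.imwrite("pics/t4.png",cv2.resize(p[140:260,200:350],None,fx=5,fy=5))
```

```text
t 5.95 p [466.611  82.752 211.725] rot [-2.267 -0.008  0.105] q [ 0.403  0.414  1.889 -0.726  1.184  0.704] F [ 0.515 -0.076 -3.194] op 0.10214386216557242
```

View pics/s4.png

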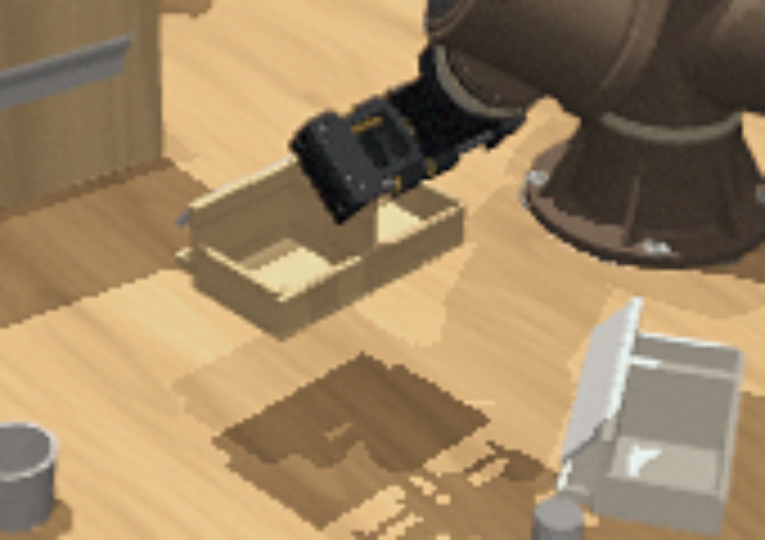

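View pics/t4.png

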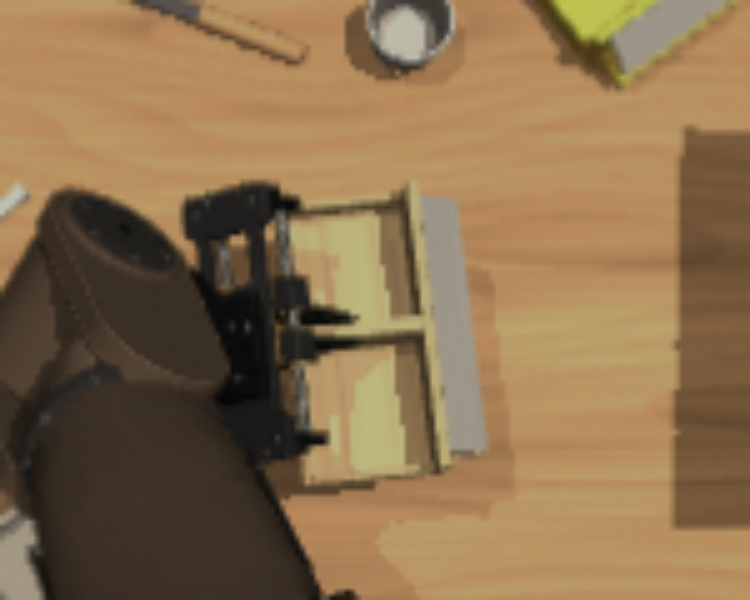

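Run:
```python
from plan import *
p,R,_=cur()
# tray frame in world assuming rigid: at grasp tcp in tray (-7.2,1.4,24.8)
F=Rz(TYAW);c=p-F@[-7.2,1.4,24.8];print("exp centre",c)
for n in("scene","top"):
    P=cloud(n,np.load(n+"1.npz")["d"]).reshape(-1,3);q=(P-c)@F
    m=(abs(q[:,0])<36)&(abs(abs(q[:,1])-50)<36)&(q[:,2]<-18)&(q[:,2]>-46);Q=q[m]
    A=np.c_[Q[:,:2],np.ones(len(Q))];s=np.linalg.lstsq(A,Q[:,2],rcond=None)[0];print(n,len(Q),"floor slope x,y,z0",s,"mean",Q.mean(0))
    # front wall face
    m=(abs(q[:,1])<95)&(q[:,2]<-8)&(q[:,2]>-38)&(q[:,0]<-40)&(q[:,0]>-62);Q=q[m]
    if len(Q)>20:
        print("front face x",np.median(Q[:,0]),np.polyfit(Q[:,1],Q[:,0],1),np.polyfit(Q[:,2],Q[:,0],1))
    m=(abs(q[:,1])<85)&(q[:,0]>54)&(q[:,0]<76)&(q[:,2]>-10)&(q[:,2]<45);Q=q[m]
    if len(Q)>20: print("strip",len(Q),np.polyfit(Q[:,0],Q[:,2],1))
```

```text
exp centre [464.987  75.086 184.082]
scene 180 floor slope x,y,z0 [ -0.015   0.002 -28.233] mean [  7.844   5.421 -28.336]
front face x -52.38076099568195 [ -0.001 -52.438] [ -0.021 -52.894]
top 735 floor slope x,y,z0 [ -0.024   0.002 -29.248] mean [  1.238  -2.418 -29.282]
strip 265 [ -1.256 101.359]
```

```bash
cat >> plan.py <<'E'
OFF=np.array([-85.,1.4,25.8]);L=np.radians(40);TL=np.radians(10)
E
python3 - <<'E'
from plan import *
a=go(*hang([-80,0,70],TL,L,OFF),14)
b=go(*hang([-16,0,32],TL,L,OFF),6,a)
E
```

```text
n=14(min 8) t(cm)=[ 0.2   0.93 -1.81] r=[0.012 0.009 0.006]  ->[ 502.912 -198.015  249.168]
n=6(min 2) t(cm)=[ 0.    1.08 -0.61] r=[0. 0. 0.]  ->[ 499.892 -261.944  211.168]
```

Emit:
move_arm([
  {"tx":0.2,"ty":0.93,"tz":-1.81,"rx":0.012,"ry":0.009,"rz":0.006,"grip":0},
  {"tx":0.2,"ty":0.93,"tz":-1.81,"rx":0.012,"ry":0.009,"rz":0.006,"grip":0},
  {"tx":0.2,"ty":0.93,"tz":-1.81,"rx":0.012,"ry":0.009,"rz":0.006,"grip":0},
  {"tx":0.2,"ty":0.93,"tz":-1.81,"rx":0.012,"ry":0.009,"rz":0.006,"grip":0},
  {"tx":0.2,"ty":0.93,"tz":-1.81,"rx":0.012,"ry":0.009,"rz":0.006,"grip":0},
  {"tx":0.2,"ty":0.93,"tz":-1.81,"rx":0.012,"ry":0.009,"rz":0.006,"grip":0},
  {"tx":0.2,"ty":0.93,"tz":-1.81,"rx":0.012,"ry":0.009,"rz":0.006,"grip":0},
  {"tx":0.2,"ty":0.93,"tz":-1.81,"rx":0.012,"ry":0.009,"rz":0.006,"grip":0},
  {"tx":0.2,"ty":0.93,"tz":-1.81,"rx":0.012,"ry":0.009,"rz":0.006,"grip":0},
  {"tx":0.2,"ty":0.93,"tz":-1.81,"rx":0.012,"ry":0.009,"rz":0.006,"grip":0},
])

```text
t: 6.88
eef_pos: [496.3, -117.5, 241.9]
tcp_rot: [-2.147, -0.005, -0.004]
ft_force: [-0.2, -0.7, -3.0]
opening: 0.1
```

Emit:
move_arm([
  {"tx":0.2,"ty":0.93,"tz":-1.81,"rx":0.012,"ry":0.009,"rz":0.006,"grip":0},
  {"tx":0.2,"ty":0.93,"tz":-1.81,"rx":0.012,"ry":0.009,"rz":0.006,"grip":0},
  {"tx":0.2,"ty":0.93,"tz":-1.81,"rx":0.012,"ry":0.009,"rz":0.006,"grip":0},
  {"tx":0.2,"ty":0.93,"tz":-1.81,"rx":0.012,"ry":0.009,"rz":0.006,"grip":0},
  {"tx":0,"ty":0,"tz":0,"rx":0,"ry":0,"rz":0,"grip":0},
])

```text
t: 7.3
eef_pos: [502.8, -200.5, 249.0]
tcp_rot: [-2.099, -0.004, -0.049]
ft_force: [0.2, -0.4, -3.9]
opening: 0.102
```

Run:
```python
from plan import *
show()
b=go(*hang([-16,0,32],TL,L,OFF),6)
for n in("scene","top"):
    p,d=env.read_camera(n);np.savez(n+"2.npz",p=p,d=d)
    if n=="scene":cv2.imwrite("pics/s5.png",cv2.resize(p[80:230,130:290],None,fx=4,fy=4))
    else:cv2.imwrite("pics/t5.png",cv2.resize(p[140:260,280:430],None,fx=5,fy=5))
```

```text
t 7.3 p [ 502.839 -200.544  249.026] rot [-2.099 -0.004 -0.049] q [-0.245  0.326  1.825 -0.637  0.979  0.167] F [ 0.244 -0.379 -3.949] op 0.10239175767028716
n=6(min 2) t(cm)=[-0.    1.06 -0.57] r=[ 0.001 -0.001  0.   ]  ->[ 499.892 -261.944  211.168]
```

View pics/s5.png

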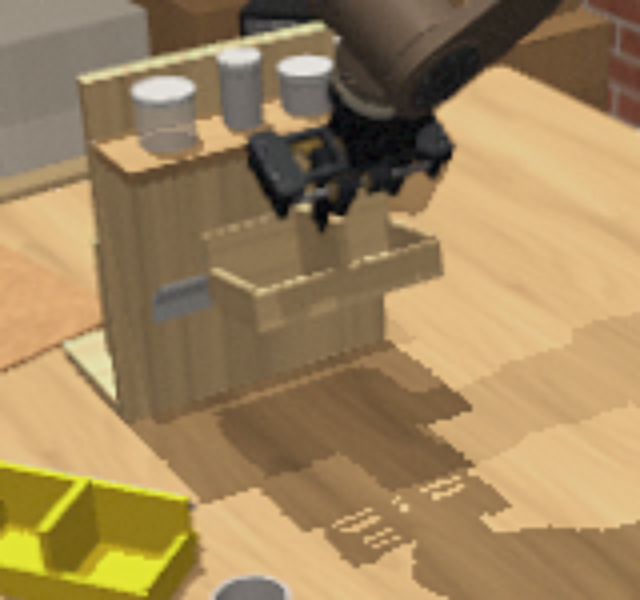

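View pics/t5.png

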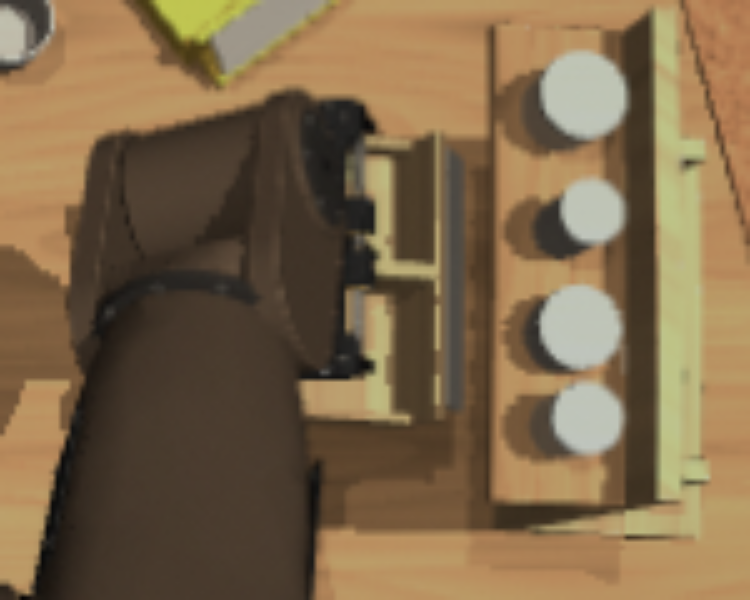

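Run:
```python
from plan import *
B=lambda u,v:(280+u/5-.4,140+v/5-.4)
F=Rz(SYAW)
for nm,a,b,z in[("shelf front top",B(490,27),B(492,502),321),("board top front",B(655,10),B(658,502),380),("backwall top rear",B(441,132),B(449,417),248),("strip rear edge",B(462,150),B(462,410),209)]:
    P=onplane("top",[a,b],z);d=P[0]-P[1];print(nm,P.round(1).tolist(),"len",np.linalg.norm(d),"yaw",np.arctan2(d[1],d[0])-np.pi/2,"mid in seat frame",((P.mean(0)-SEAT)@F))
```

```text
shelf front top [[655.3, -276.4, 321.0], [338.2, -261.9, 321.0]] len 317.4496474990405 yaw -1.6164095614704206 mid in seat frame [-87.898  -1.377 182.   ]
board top front [[651.6, -370.8, 380.0], [333.0, -352.7, 380.0]] len 319.1526597731928 yaw -1.6276014999225064 mid in seat frame [  4.809  -1.496 241.   ]
backwall top rear [[599.6, -258.3, 248.0], [400.9, -254.8, 248.0]] len 198.77253201498004 yaw -1.5883903748573656 mid in seat frame [-100.625    1.515  109.   ]
strip rear edge [[595.4, -283.4, 209.0], [409.5, -274.6, 209.0]] len 186.05511524177115 yaw -1.617823719362105 mid in seat frame [-78.303   4.775  70.   ]
```

Emit:
move_arm([
  {"tx":0,"ty":1.06,"tz":-0.57,"rx":0,"ry":0,"rz":0,"grip":0},
  {"tx":0,"ty":1.06,"tz":-0.57,"rx":0,"ry":0,"rz":0,"grip":0},
  {"tx":0,"ty":1.06,"tz":-0.57,"rx":0,"ry":0,"rz":0,"grip":0},
  {"tx":0,"ty":1.06,"tz":-0.57,"rx":0,"ry":0,"rz":0,"grip":0},
  {"tx":0,"ty":1.06,"tz":-0.57,"rx":0,"ry":0,"rz":0,"grip":0},
  {"tx":0,"ty":1.06,"tz":-0.57,"rx":0,"ry":0,"rz":0,"grip":0},
  {"tx":0,"ty":0,"tz":0,"rx":0,"ry":0,"rz":0,"grip":0},
])

```text
t: 7.98
eef_pos: [499.9, -261.1, 211.5]
tcp_rot: [-2.099, -0.005, -0.048]
ft_force: [-0.3, -0.0, -3.4]
opening: 0.102
```

Run:
```python
from plan import *
show()
p,R,_=cur();print("tcp seat frame",Rz(SYAW).T@(p-SEAT), "target",Rz(SYAW).T@(hang([-16,0,32],TL,L,OFF)[0]-SEAT))
c=go(*hang([-4,0,10],TL,L,OFF),5)
go(*hang([-1,0,1],0,L,OFF),6,c)
p,d=env.read_camera("scene");np.savez("scene3.npz",p=p,d=d)
cv2.imwrite("pics/s6.png",cv2.resize(p[90:190,150:260],None,fx=6,fy=6))
```

```text
t 7.9833 p [ 499.879 -261.103  211.513] rot [-2.099 -0.005 -0.048] q [-0.36   0.381  1.854 -0.689  0.853  0.139] F [-0.323 -0.041 -3.377] op 0.10190907759645691
tcp seat frame [-96.067   1.347  72.513] target [-95.229   1.4    72.168]
n=5(min 1) t(cm)=[-0.    0.52  0.  ] r=[ 0.001 -0.001  0.001]  ->[ 499.326 -273.93   189.168]
n=6(min 2) t(cm)=[0.   0.3  0.26] r=[-0.029 -0.     0.   ]  ->[ 499.456 -271.162  165.8  ]
```

View pics/s6.png

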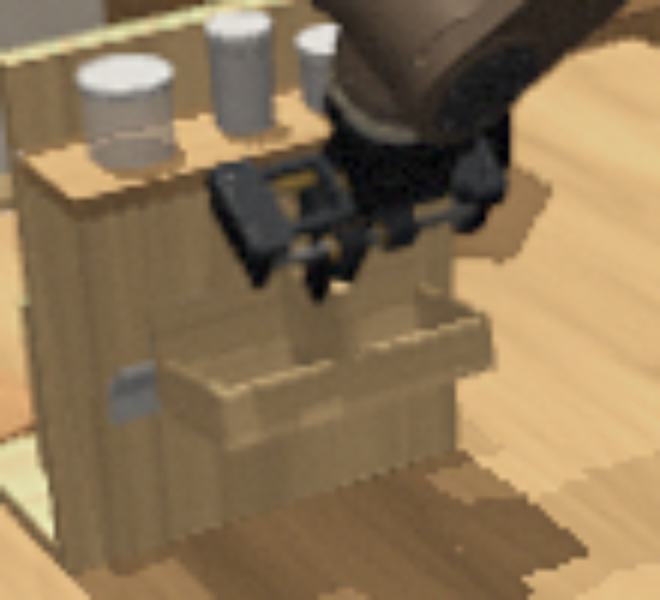

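Emit:
move_arm([
  {"tx":0,"ty":0.52,"tz":0,"rx":0,"ry":0,"rz":0,"grip":0},
  {"tx":0,"ty":0.52,"tz":0,"rx":0,"ry":0,"rz":0,"grip":0},
  {"tx":0,"ty":0.52,"tz":0,"rx":0,"ry":0,"rz":0,"grip":0},
])

```text
t: 8.28
eef_pos: [500.4, -267.2, 199.4]
tcp_rot: [-2.1, -0.007, -0.046]
ft_force: [0.7, 0.7, -2.9]
opening: 0.101
```

Emit:
move_arm([
  {"tx":0,"ty":0.5,"tz":0,"rx":0,"ry":0,"rz":0,"grip":0},
  {"tx":0,"ty":0.3,"tz":0,"rx":0,"ry":0,"rz":0,"grip":0},
  {"tx":0,"ty":0,"tz":0,"rx":0,"ry":0,"rz":0,"grip":0},
])

```text
t: 8.53
eef_pos: [500.0, -271.4, 192.0]
tcp_rot: [-2.1, -0.006, -0.046]
ft_force: [-0.3, -0.8, -4.0]
opening: 0.101
```

Run:
```python
from plan import *
show()
p,R,_=cur();print("tcp seat frame",Rz(SYAW).T@(p-SEAT), "target",Rz(SYAW).T@(hang([-4,0,10],TL,L,OFF)[0]-SEAT))
go(*hang([-2,0,3],0,L,OFF),6)
```

```text
t 8.5333 p [ 499.953 -271.414  191.977] rot [-2.1   -0.006 -0.046] q [-0.378  0.41   1.871 -0.718  0.808  0.163] F [-0.315 -0.807 -4.044] op 0.10143697396898631
tcp seat frame [-85.771   1.908  52.977] target [-83.229   1.4    50.168]
n=6(min 2) t(cm)=[-0.01  0.32  0.24] r=[-0.028 -0.001  0.001]  ->[ 499.504 -270.163  167.8  ]
```

Emit:
move_arm([
  {"tx":0,"ty":0.32,"tz":0.24,"rx":-0.028,"ry":0,"rz":0,"grip":0},
  {"tx":0,"ty":0.32,"tz":0.24,"rx":-0.028,"ry":0,"rz":0,"grip":0},
  {"tx":0,"ty":0.32,"tz":0.24,"rx":-0.028,"ry":0,"rz":0,"grip":0},
])

```text
t: 8.78
eef_pos: [500.5, -270.4, 180.9]
tcp_rot: [-2.185, -0.008, -0.046]
ft_force: [0.3, -1.1, -2.2]
opening: 0.102
```

Emit:
move_arm([
  {"tx":0,"ty":0.32,"tz":0.24,"rx":-0.028,"ry":0,"rz":0,"grip":0},
  {"tx":0,"ty":0.32,"tz":0.24,"rx":-0.028,"ry":0,"rz":0,"grip":0},
  {"tx":0,"ty":0,"tz":0,"rx":0,"ry":0,"rz":0,"grip":0},
])

```text
t: 9.03
eef_pos: [500.4, -270.0, 172.3]
tcp_rot: [-2.242, -0.006, -0.045]
ft_force: [-0.4, -5.0, -0.6]
opening: 0.105
```

Run:
```python
from plan import *
show()
p,R,_=cur();print("tcp seat frame",Rz(SYAW).T@(p-SEAT), "home",Rz(SYAW).T@(hang([0,0,0],0,L,OFF)[0]-SEAT))
go(*hang([0,0,0],0,L,OFF),3)
p,d=env.read_camera("scene");np.savez("scene4.npz",p=p,d=d)
cv2.imwrite("pics/s7.png",cv2.resize(p[90:190,150:260],None,fx=6,fy=6))
```

```text
t 9.0333 p [ 500.432 -270.016  172.319] rot [-2.242 -0.006 -0.045] q [-0.314  0.463  1.926 -0.968  0.812  0.447] F [-0.387 -4.991 -0.576] op 0.10491186931660094
tcp seat frame [-87.19    2.321  33.319] home [-85.    1.4  25.8]
n=3(min 1) t(cm)=[-0.03  0.24  0.1 ] r=[-0.009 -0.001  0.002]  ->[ 499.409 -272.161  164.8  ]
```

View pics/s7.png

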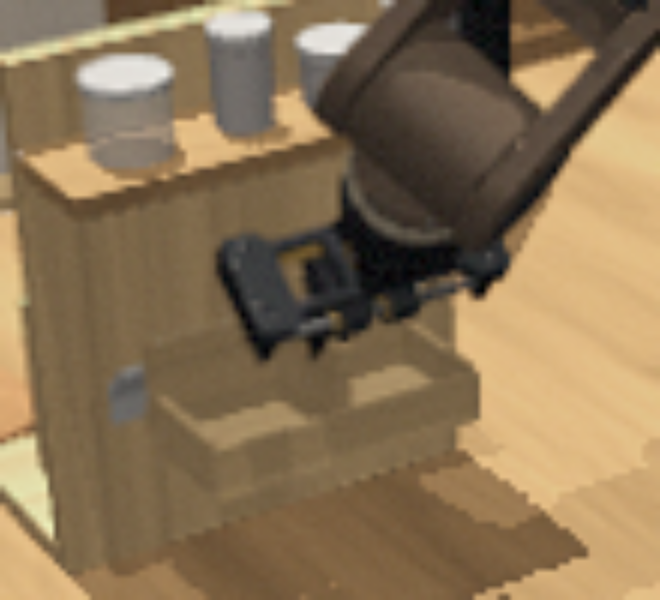

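Emit:
move_arm([
  {"tx":0,"ty":0.25,"tz":-0.05,"rx":-0.012,"ry":0,"rz":0,"grip":0},
  {"tx":0,"ty":0.25,"tz":-0.05,"rx":-0.012,"ry":0,"rz":0,"grip":0},
  {"tx":0,"ty":0,"tz":0,"rx":0,"ry":0,"rz":0,"grip":0},
])

```text
t: 9.33
eef_pos: [500.0, -274.0, 169.0]
tcp_rot: [-2.264, -0.007, -0.047]
ft_force: [0.2, 1.0, -3.6]
opening: 0.102
```

Run:
```python
from plan import *
show()
p,R,_=cur();print("tcp seat frame",Rz(SYAW).T@(p-SEAT), "home",Rz(SYAW).T@(hang([0,0,0],0,L,OFF)[0]-SEAT))
```

```text
t 9.3333 p [ 500.034 -273.965  168.953] rot [-2.264 -0.007 -0.047] q [-0.313  0.474  1.933 -1.009  0.813  0.488] F [ 0.198  0.962 -3.612] op 0.10248330985678955
tcp seat frame [-83.228   2.11   29.953] home [-85.    1.4  25.8]
```

Emit:
move_arm([
  {"tx":0,"ty":0.1,"tz":0.17,"rx":0,"ry":0,"rz":0,"grip":0},
  {"tx":0,"ty":0.1,"tz":0.17,"rx":-0.005,"ry":0,"rz":0,"grip":0},
  {"tx":0,"ty":0,"tz":0,"rx":0,"ry":0,"rz":0,"grip":0},
])

```text
t: 9.58
eef_pos: [500.4, -273.0, 165.9]
tcp_rot: [-2.27, -0.007, -0.046]
ft_force: [-0.3, -3.8, -2.0]
opening: 0.103
```

Run:
```python
from plan import *
show()
p,R,_=cur();print("tcp seat frame",Rz(SYAW).T@(p-SEAT), "home",Rz(SYAW).T@(hang([0,0,0],0,L,OFF)[0]-SEAT))
```

```text
t 9.5833 p [ 500.367 -273.012  165.915] rot [-2.27  -0.007 -0.046] q [-0.308  0.481  1.937 -1.023  0.813  0.508] F [-0.273 -3.818 -1.968] op 0.10252006358985957
tcp seat frame [-84.195   2.397  26.915] home [-85.    1.4  25.8]
```

Emit:
move_arm([
  {"tx":0,"ty":0.15,"tz":0.02,"rx":0,"ry":0,"rz":0,"grip":0},
  {"tx":0,"ty":0.15,"tz":0.02,"rx":0,"ry":0,"rz":0,"grip":0},
  {"tx":0,"ty":0,"tz":0,"rx":0,"ry":0,"rz":0,"grip":0},
])

```text
t: 9.83
eef_pos: [501.2, -273.8, 165.0]
tcp_rot: [-2.27, -0.01, -0.045]
ft_force: [-1.0, 13.2, 17.2]
opening: 0.103
```

Run:
```python
from plan import *
show()
p,R,_=cur();print("tcp seat frame",Rz(SYAW).T@(p-SEAT), "home",Rz(SYAW).T@(hang([0,0,0],0,L,OFF)[0]-SEAT))
for n in("scene","top"):
    p,d=env.read_camera(n);np.savez(n+"5.npz",p=p,d=d)
p=np.load("scene5.npz")["p"];cv2.imwrite("pics/s8.png",cv2.resize(p[90:190,150:260],None,fx=6,fy=6))
```

```text
t 9.8333 p [ 501.207 -273.754  165.044] rot [-2.27  -0.01  -0.045] q [-0.31   0.482  1.937 -1.027  0.809  0.512] F [-0.972 13.157 17.214] op 0.10266103010357837
tcp seat frame [-83.493   3.271  26.044] home [-85.    1.4  25.8]
```

View pics/s8.png

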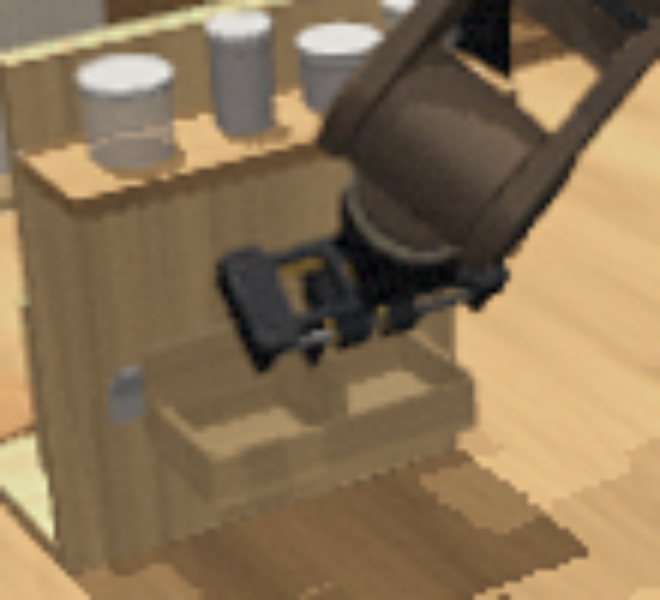

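Emit:
move_arm([
  {"tx":0,"ty":0,"tz":0,"rx":0,"ry":0,"rz":0,"grip":50},
  {"tx":0,"ty":0,"tz":0,"rx":0,"ry":0,"rz":0,"grip":50},
  {"tx":0,"ty":0,"tz":0,"rx":0,"ry":0,"rz":0,"grip":50},
  {"tx":0,"ty":0,"tz":0,"rx":0,"ry":0,"rz":0,"grip":50},
  {"tx":0,"ty":0,"tz":0,"rx":0,"ry":0,"rz":0,"grip":50},
  {"tx":0,"ty":0,"tz":0,"rx":0,"ry":0,"rz":0,"grip":50},
  {"tx":0,"ty":0,"tz":0,"rx":0,"ry":0,"rz":0,"grip":50},
])

```text
t: 10.52
eef_pos: [500.2, -274.4, 163.0]
tcp_rot: [-2.269, -0.006, -0.046]
ft_force: [-0.3, 0.3, 0.3]
opening: 0.49
```

Run:
```python
from plan import *
show()
p,R,_=cur();go(p-R[:,1]*130,R)
```

```text
t 10.5167 p [ 500.152 -274.424  163.016] rot [-2.269 -0.006 -0.046] q [-0.312  0.485  1.938 -1.028  0.808  0.512] F [-0.294  0.301  0.261] op 0.4903072311343909
n=4(min 4) t(cm)=[-0.   -3.25  0.  ] r=[0. 0. 0.]  ->[ 503.385 -190.935  262.611]
```

Emit:
move_arm([
  {"tx":0,"ty":-1,"tz":0,"rx":0,"ry":0,"rz":0,"grip":50},
  {"tx":0,"ty":-2,"tz":0,"rx":0,"ry":0,"rz":0,"grip":50},
  {"tx":0,"ty":-3,"tz":0,"rx":0,"ry":0,"rz":0,"grip":50},
  {"tx":0,"ty":-4,"tz":0,"rx":0,"ry":0,"rz":0,"grip":60},
  {"tx":0,"ty":-4,"tz":0,"rx":0,"ry":0,"rz":0,"grip":60},
  {"tx":0,"ty":-2,"tz":0,"rx":0,"ry":0,"rz":0,"grip":60},
  {"tx":0,"ty":0,"tz":0,"rx":0,"ry":0,"rz":0,"grip":60},
])

```text
t: 11.1
eef_pos: [505.3, -169.1, 289.7]
tcp_rot: [-2.269, -0.013, -0.043]
ft_force: [0.3, 0.4, -0.5]
opening: 0.599
```

Run:
```python
from plan import *
show()
for n in("scene","top"):
    p,d=env.read_camera(n);np.savez(n+"6.npz",p=p,d=d)
p=np.load("scene6.npz")["p"];cv2.imwrite("pics/s9.png",cv2.resize(p[80:190,140:260],None,fx=6,fy=5.4))
F=Rz(SYAW);c=SEAT+F@[-78,0,1]
for n in("scene","top"):
    P=cloud(n,np.load(n+"6.npz")["d"]).reshape(-1,3);q=(P-c)@F
    m=(abs(q[:,0])<38)&(abs(abs(q[:,1])-50)<36)&(q[:,2]<-18)&(q[:,2]>-46);Q=q[m]
    if len(Q)>20:
        A=np.c_[Q[:,:2],np.ones(len(Q))];s=np.linalg.lstsq(A,Q[:,2],rcond=None)[0];print(n,len(Q),"floor slope x,y,z0",s)
    m=(abs(q[:,1])<95)&(q[:,2]<-8)&(q[:,2]>-38)&(q[:,0]<-40)&(q[:,0]>-62);Q=q[m]
    if len(Q)>20: print("front face x",np.median(Q[:,0]),np.polyfit(Q[:,1],Q[:,0],1),np.polyfit(Q[:,2],Q[:,0],1))
```

```text
t 11.1 p [ 505.27  -169.134  289.699] rot [-2.269 -0.013 -0.043] q [-0.108  0.308  1.811 -0.796  1.112  0.342] F [ 0.261  0.351 -0.469] op 0.5988001445095893
scene 127 floor slope x,y,z0 [  0.038   0.008 -30.554]
front face x -50.15327258912397 [  0.005 -50.082] [  0.003 -49.994]
top 714 floor slope x,y,z0 [ -0.002   0.003 -29.646]
front face x -50.10214496681286 [  0.002 -49.791] [  0.033 -49.05 ]
```

View pics/s9.png

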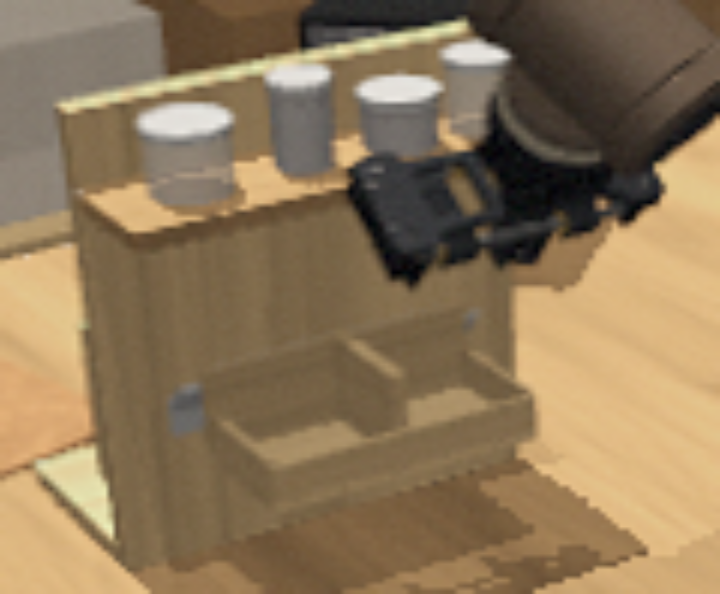

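Run:
```python
from plan import *
L2=np.radians(30);R=tool(SYAW,L2);C=np.array([467.5,344.5,55])
a=go(C-R[:,1]*120+[0,0,20],R,17)
go(C,R,4,a)
# canister check, both views, side-free top rim by brightness
for n in("scene","top"):
    z=np.load(n+"6.npz");P=cloud(n,z["d"]);m=(np.hypot(P[...,0]-467,P[...,1]-344)<45)&(P[...,2]>8)
    ys,xs=np.where(m);print(n,xs.min(),xs.max(),ys.min(),ys.max())
    p=z["p"];u,v=int(xs.mean()),int(ys.mean());cv2.imwrite(f"pics/can_{n}.png",cv2.resize(p[v-25:v+25,u-25:u+25],None,fx=8,fy=8,interpolation=cv2.INTER_NEAREST));print(u-25,v-25)
```

```text
n=17(min 15) t(cm)=[-0.36 -1.44  3.12] r=[ 0.01  -0.     0.001]  ->[470.331 404.433 178.923]
n=4(min 4) t(cm)=[-0.    3.43  0.25] r=[0. 0. 0.]  ->[467.5 344.5  55. ]
scene 307 319 241 263
288 226
top 191 211 202 222
175 187
```

View pics/can_scene.png

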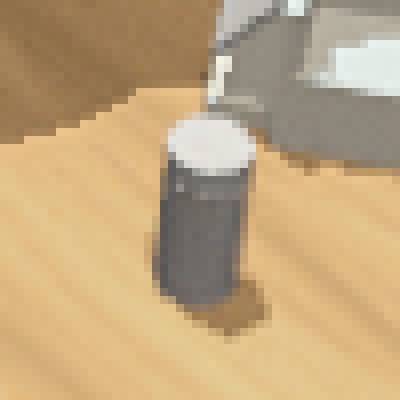

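View pics/can_top.png

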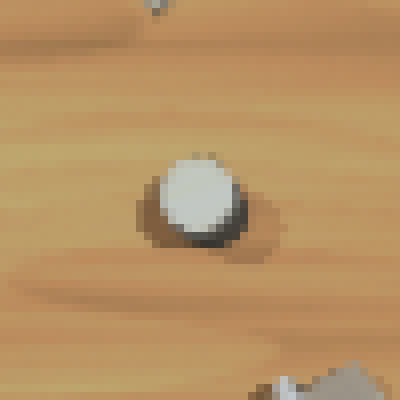

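Run:
```python
from plan import *
print(onplane("scene",[(313.9,243.4)],75),onplane("top",[(199.5,211.1)],75))
```

```text
[[468.277 343.922  75.   ]] [[466.011 340.818  75.   ]]
```

Emit:
move_arm([
  {"tx":-0.36,"ty":-1.44,"tz":3.12,"rx":0.01,"ry":0,"rz":0.001,"grip":80},
  {"tx":-0.36,"ty":-1.44,"tz":3.12,"rx":0.01,"ry":0,"rz":0.001,"grip":80},
  {"tx":-0.36,"ty":-1.44,"tz":3.12,"rx":0.01,"ry":0,"rz":0.001,"grip":80},
  {"tx":-0.36,"ty":-1.44,"tz":3.12,"rx":0.01,"ry":0,"rz":0.001,"grip":80},
  {"tx":-0.36,"ty":-1.44,"tz":3.12,"rx":0.01,"ry":0,"rz":0.001,"grip":80},
  {"tx":-0.36,"ty":-1.44,"tz":3.12,"rx":0.01,"ry":0,"rz":0.001,"grip":80},
  {"tx":-0.36,"ty":-1.44,"tz":3.12,"rx":0.01,"ry":0,"rz":0.001,"grip":80},
  {"tx":-0.36,"ty":-1.44,"tz":3.12,"rx":0.01,"ry":0,"rz":0.001,"grip":80},
  {"tx":-0.36,"ty":-1.44,"tz":3.12,"rx":0.01,"ry":0,"rz":0.001,"grip":80},
  {"tx":-0.36,"ty":-1.44,"tz":3.12,"rx":0.01,"ry":0,"rz":0.001,"grip":80},
])

```text
t: 12.03
eef_pos: [484.3, 165.5, 208.7]
tcp_rot: [-2.17, 0.004, -0.054]
ft_force: [1.7, -0.5, 0.6]
opening: 0.802
```

Run:
```python
from plan import *
show()
L2=np.radians(30);R=tool(SYAW,L2);C=np.array([467,343.5,55])
a=go(C-R[:,1]*120+[0,0,20],R,8)
```

```text
t 12.0333 p [484.344 165.546 208.721] rot [-2.17   0.004 -0.054] q [ 0.468  0.491  1.699 -0.527  1.32   0.751] F [ 1.741 -0.455  0.559] op 0.8022504362989891
n=8(min 7) t(cm)=[-0.33 -1.27  2.7 ] r=[ 0.009 -0.    -0.001]  ->[469.831 403.433 178.923]
```

Emit:
move_arm([
  {"tx":-0.33,"ty":-1.27,"tz":2.7,"rx":0.009,"ry":0,"rz":-0.001,"grip":80},
  {"tx":-0.33,"ty":-1.27,"tz":2.7,"rx":0.009,"ry":0,"rz":-0.001,"grip":80},
  {"tx":-0.33,"ty":-1.27,"tz":2.7,"rx":0.009,"ry":0,"rz":-0.001,"grip":80},
  {"tx":-0.33,"ty":-1.27,"tz":2.7,"rx":0.009,"ry":0,"rz":-0.001,"grip":80},
  {"tx":-0.33,"ty":-1.27,"tz":2.7,"rx":0.009,"ry":0,"rz":-0.001,"grip":80},
  {"tx":-0.33,"ty":-1.27,"tz":2.7,"rx":0.009,"ry":0,"rz":-0.001,"grip":80},
  {"tx":-0.33,"ty":-1.27,"tz":2.7,"rx":0.009,"ry":0,"rz":-0.001,"grip":80},
  {"tx":-0.33,"ty":-1.27,"tz":2.7,"rx":0.009,"ry":0,"rz":-0.001,"grip":80},
  {"tx":0,"ty":0,"tz":0,"rx":0,"ry":0,"rz":0,"grip":80},
])

```text
t: 12.78
eef_pos: [470.0, 405.6, 177.4]
tcp_rot: [-2.097, -0.004, -0.046]
ft_force: [0.9, -0.5, -0.4]
opening: 0.799
```

Run:
```python
from plan import *
show()
L2=np.radians(30);R=tool(SYAW,L2);C=np.array([467,342.5,55])
a=go(C-R[:,1]*35,R,4);go(C,R,2,a)
```

```text
t 12.7833 p [469.983 405.574 177.419] rot [-2.097 -0.004 -0.046] q [ 0.764  0.696  1.352 -0.357  1.495  0.911] F [ 0.879 -0.488 -0.413] op 0.7994979083145494
n=4(min 3) t(cm)=[-0.01  2.56  0.17] r=[ 0.001 -0.     0.001]  ->[467.826 359.981  85.311]
n=2(min 1) t(cm)=[0.   1.75 0.  ] r=[0. 0. 0.]  ->[467.  342.5  55. ]
```

Emit:
move_arm([
  {"tx":0,"ty":2.56,"tz":0.17,"rx":0,"ry":0,"rz":0,"grip":80},
  {"tx":0,"ty":2.56,"tz":0.17,"rx":0,"ry":0,"rz":0,"grip":80},
  {"tx":0,"ty":2.56,"tz":0.17,"rx":0,"ry":0,"rz":0,"grip":80},
  {"tx":0,"ty":2.56,"tz":0.17,"rx":0,"ry":0,"rz":0,"grip":80},
  {"tx":0,"ty":0,"tz":0,"rx":0,"ry":0,"rz":0,"grip":80},
])

```text
t: 13.2
eef_pos: [467.4, 353.1, 83.5]
tcp_rot: [-2.103, 0.001, -0.051]
ft_force: [0.2, -0.9, -1.0]
opening: 0.802
```

Run:
```python
from plan import *
show()
L2=np.radians(30);R=tool(SYAW,L2);C=np.array([467,342.5,55])
go(C,R,2)
for n in("scene","top"):
    p,d=env.read_camera(n)
    cv2.imwrite(f"pics/{n}10.png",cv2.resize(p[190:290,240:370],None,fx=5,fy=5) if n=="scene" else cv2.resize(p[150:280,130:270],None,fx=5,fy=4.5))
```

```text
t 13.2 p [467.401 353.108  83.499] rot [-2.103  0.001 -0.051] q [ 0.71   0.75   1.532 -0.394  1.27   0.958] F [ 0.16  -0.852 -0.957] op 0.8018392882662971
n=2(min 1) t(cm)=[0.01 1.5  0.26] r=[ 0.004 -0.001 -0.001]  ->[467.  342.5  55. ]
```

View pics/scene10.png

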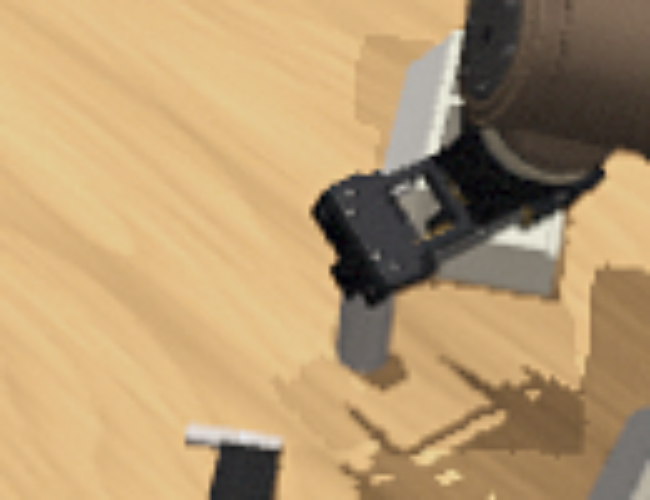

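View pics/top10.png

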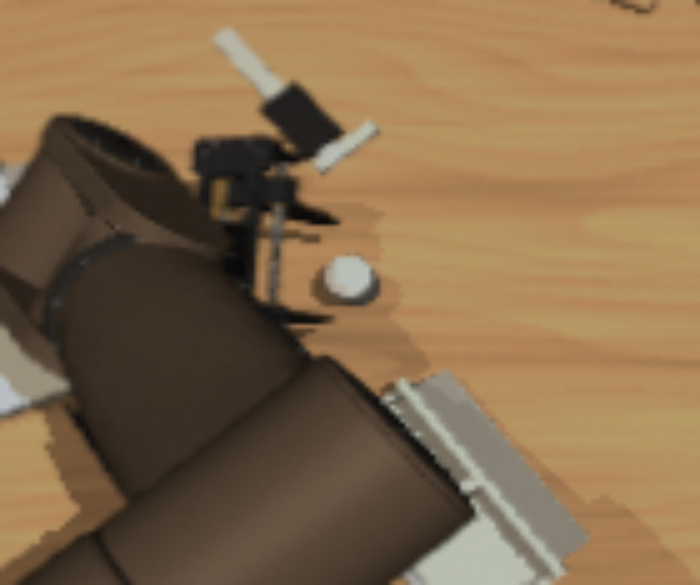

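Run:
```python
from plan import *
p,R,_=cur()
for s in(-38,0,38):print(proj("top",p+R[:,0]*s+R[:,1]*10),proj("scene",p+R[:,0]*s+R[:,1]*10))
print(proj("top",[467,342.5,75]))
```

```text
[[195.986 220.313]] [[324.227 239.4  ]]
[[196.631 210.22 ]] [[315.462 243.688]]
[[197.282 200.191]] [[306.439 248.088]]
[[199.057 210.839]]
```

Emit:
move_arm([
  {"tx":-0.05,"ty":1.5,"tz":0.26,"rx":0.004,"ry":0,"rz":0,"grip":80},
  {"tx":-0.05,"ty":1.5,"tz":0.26,"rx":0.004,"ry":0,"rz":0,"grip":80},
  {"tx":0,"ty":0,"tz":0,"rx":0,"ry":0,"rz":0,"grip":80},
])

```text
t: 13.55
eef_pos: [467.3, 346.1, 59.0]
tcp_rot: [-2.09, -0.004, -0.049]
ft_force: [0.7, -0.6, -0.0]
opening: 0.801
```

Run:
```python
from plan import *
show()
R=tool(SYAW,np.radians(30));go(np.array([466.5,342.5,55]),R,1)
```

```text
t 13.55 p [467.318 346.103  58.956] rot [-2.09  -0.004 -0.049] q [ 0.701  0.769  1.568 -0.403  1.202  0.973] F [ 0.672 -0.632 -0.048] op 0.8008309565650172
n=1(min 1) t(cm)=[-0.07  0.52 -0.12] r=[-0.005 -0.003  0.003]  ->[466.5 342.5  55. ]
```

Emit:
move_arm([
  {"tx":-0.07,"ty":0.52,"tz":-0.12,"rx":-0.005,"ry":0,"rz":0.003,"grip":80},
  {"tx":0,"ty":0,"tz":0,"rx":0,"ry":0,"rz":0,"grip":60},
  {"tx":0,"ty":0,"tz":0,"rx":0,"ry":0,"rz":0,"grip":20},
  {"tx":0,"ty":0,"tz":0,"rx":0,"ry":0,"rz":0,"grip":20},
  {"tx":0,"ty":0,"tz":0,"rx":0,"ry":0,"rz":0,"grip":20},
  {"tx":0,"ty":0,"tz":0,"rx":0,"ry":0,"rz":0,"grip":20},
  {"tx":0,"ty":0,"tz":0,"rx":0,"ry":0,"rz":0,"grip":20},
  {"tx":0,"ty":0,"tz":0,"rx":0,"ry":0,"rz":0,"grip":20},
  {"tx":0,"ty":0,"tz":0,"rx":0,"ry":0,"rz":0,"grip":20},
  {"tx":0,"ty":0,"tz":0,"rx":0,"ry":0,"rz":0,"grip":20},
])

```text
t: 14.38
eef_pos: [466.7, 343.2, 55.8]
tcp_rot: [-2.094, -0.003, -0.05]
ft_force: [0.6, 0.3, 1.8]
opening: 0.368
```

Run:
```python
from plan import *
show()
p,R,_=cur();go(p+[0,0,150],R,6)
```

```text
t 14.3833 p [466.723 343.181  55.836] rot [-2.094 -0.003 -0.05 ] q [ 0.699  0.772  1.573 -0.406  1.198  0.976] F [0.617 0.334 1.837] op 0.36752921237005726
n=6(min 4) t(cm)=[ 0.01 -2.17 -1.25] r=[0. 0. 0.]  ->[466.723 343.181 205.836]
```

Emit:
move_arm([
  {"tx":0,"ty":-1.1,"tz":-0.63,"rx":0,"ry":0,"rz":0,"grip":20},
  {"tx":0,"ty":-2.2,"tz":-1.25,"rx":0,"ry":0,"rz":0,"grip":20},
  {"tx":0,"ty":-2.2,"tz":-1.25,"rx":0,"ry":0,"rz":0,"grip":20},
  {"tx":0,"ty":-2.2,"tz":-1.25,"rx":0,"ry":0,"rz":0,"grip":20},
  {"tx":0,"ty":-2.2,"tz":-1.25,"rx":0,"ry":0,"rz":0,"grip":20},
  {"tx":0,"ty":-2.2,"tz":-1.25,"rx":0,"ry":0,"rz":0,"grip":20},
  {"tx":0,"ty":-2.2,"tz":-1.25,"rx":0,"ry":0,"rz":0,"grip":20},
])

```text
t: 14.97
eef_pos: [465.9, 344.0, 222.2]
tcp_rot: [-2.093, -0.003, -0.05]
ft_force: [0.1, 0.4, -1.3]
opening: 0.368
```

Run:
```python
from plan import *
show()
F=Rz(SYAW);c=SEAT+F@[-78,0,1]
for n in("scene","top"):
    q=(cloud(n,np.load(n+"6.npz")["d"]).reshape(-1,3)-c)@F
    m=(abs(q[:,0])<36)&(abs(q[:,1])<25)&(q[:,2]>34)&(q[:,2]<48);print(n,m.sum(),q[m].mean(0),np.percentile(q[m][:,1],[5,50,95]))
    m=(abs(q[:,0])<36)&(abs(abs(q[:,1])-97)<12)&(q[:,2]>-6)&(q[:,2]<6)
    for s in(-1,1):
        k=m&(s*q[:,1]>0);print(" end wall",s,k.sum(),q[k][:,1].mean() if k.any() else None)
pr,R,_=cur()
R1=tool(SYAW,np.radians(30))
T=lambda x,z:SEAT+F@[x,50.5,z]+np.array([0,0,0])
hz=lambda base:base+55.8-139   # canister base height -> tcp z rel seat
a=go(T(-165,hz(160)),R1,20);b=go(T(-82,hz(148)),R1,5,a);go(T(-82,hz(111)),R1,4,b)
p,d=env.read_camera("scene");cv2.imwrite("pics/s11.png",cv2.resize(p[150:270,230:370],None,fx=5,fy=5))
```

```text
t 14.9667 p [465.868 344.045 222.25 ] rot [-2.093 -0.003 -0.05 ] q [ 0.7    0.584  1.446 -0.377  1.49   0.854] F [ 0.115  0.427 -1.264] op 0.3683857630171942
scene 38 [ 1.131  7.357 39.913] [ 1.711  8.316 12.826]
 end wall -1 23 -89.9061628461666
 end wall 1 24 101.62191459247227
top 44 [-5.158  2.601 41.492] [-1.918  3.147  7.349]
 end wall -1 31 -95.05780497118874
 end wall 1 30 100.6145572146176
n=20(min 14) t(cm)=[ 0.56  1.36 -2.3 ] r=[-0. -0.  0.]  ->[ 552.229 -194.567  215.8  ]
n=5(min 3) t(cm)=[ 0.    1.04 -1.32] r=[0. 0. 0.]  ->[ 548.313 -277.474  203.8  ]
n=4(min 1) t(cm)=[0.   0.8  0.46] r=[0. 0. 0.]  ->[ 548.313 -277.474  166.8  ]
```

View pics/s11.png

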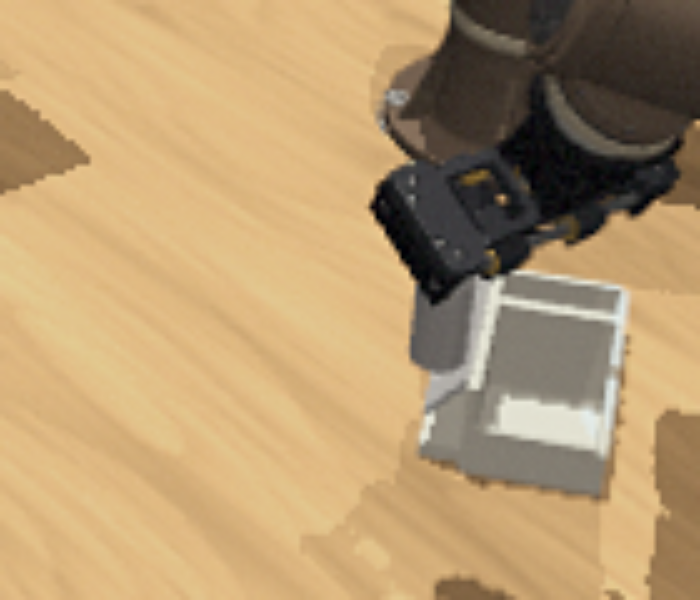

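Emit:
move_arm([
  {"tx":0.57,"ty":1.36,"tz":-2.3,"rx":0,"ry":0,"rz":0,"grip":20},
  {"tx":0.57,"ty":1.36,"tz":-2.3,"rx":0,"ry":0,"rz":0,"grip":20},
  {"tx":0.57,"ty":1.36,"tz":-2.3,"rx":0,"ry":0,"rz":0,"grip":20},
  {"tx":0.57,"ty":1.36,"tz":-2.3,"rx":0,"ry":0,"rz":0,"grip":20},
  {"tx":0.57,"ty":1.36,"tz":-2.3,"rx":0,"ry":0,"rz":0,"grip":20},
  {"tx":0.57,"ty":1.36,"tz":-2.3,"rx":0,"ry":0,"rz":0,"grip":20},
  {"tx":0.57,"ty":1.36,"tz":-2.3,"rx":0,"ry":0,"rz":0,"grip":20},
  {"tx":0.57,"ty":1.36,"tz":-2.3,"rx":0,"ry":0,"rz":0,"grip":20},
  {"tx":0.57,"ty":1.36,"tz":-2.3,"rx":0,"ry":0,"rz":0,"grip":20},
  {"tx":0.57,"ty":1.36,"tz":-2.3,"rx":0,"ry":0,"rz":0,"grip":20},
])

```text
t: 15.85
eef_pos: [509.7, 73.2, 218.0]
tcp_rot: [-2.094, -0.003, -0.05]
ft_force: [0.2, 0.6, -2.3]
opening: 0.365
```

```bash
cat >> plan.py <<'E'
R30=tool(SYAW,np.radians(30))
T=lambda x,base,y=52.:SEAT+Rz(SYAW)@[x,y,base+55.8-139]
E
python3 - <<'E'
from plan import *
show();go(T(-165,160),R30,10)
E
```

```text
t 15.85 p [509.737  73.176 218.022] rot [-2.094 -0.003 -0.05 ] q [ 0.274  0.424  1.755 -0.535  1.195  0.583] F [ 0.205  0.593 -2.256] op 0.3654177858674121
n=10(min 7) t(cm)=[ 0.57  1.35 -2.29] r=[-0. -0.  0.]  ->[ 553.728 -194.637  215.8  ]
```

Emit:
move_arm([
  {"tx":0.57,"ty":1.35,"tz":-2.29,"rx":0,"ry":0,"rz":0,"grip":20},
  {"tx":0.57,"ty":1.35,"tz":-2.29,"rx":0,"ry":0,"rz":0,"grip":20},
  {"tx":0.57,"ty":1.35,"tz":-2.29,"rx":0,"ry":0,"rz":0,"grip":20},
  {"tx":0.57,"ty":1.35,"tz":-2.29,"rx":0,"ry":0,"rz":0,"grip":20},
  {"tx":0.57,"ty":1.35,"tz":-2.29,"rx":0,"ry":0,"rz":0,"grip":20},
  {"tx":0.57,"ty":1.35,"tz":-2.29,"rx":0,"ry":0,"rz":0,"grip":20},
  {"tx":0.57,"ty":1.35,"tz":-2.29,"rx":0,"ry":0,"rz":0,"grip":20},
  {"tx":0.57,"ty":1.35,"tz":-2.29,"rx":0,"ry":0,"rz":0,"grip":20},
  {"tx":0.57,"ty":1.35,"tz":-2.29,"rx":0,"ry":0,"rz":0,"grip":20},
  {"tx":0.57,"ty":1.35,"tz":-2.29,"rx":0,"ry":0,"rz":0,"grip":20},
])

```text
t: 16.68
eef_pos: [553.5, -195.2, 215.6]
tcp_rot: [-2.094, -0.003, -0.05]
ft_force: [0.5, -0.0, -2.0]
opening: 0.371
```

Run:
```python
from plan import *
show();a=go(T(-82,150),R30,5);go(T(-82,111),R30,4,a)
p,d=env.read_camera("scene");cv2.imwrite("pics/s12.png",cv2.resize(p[80:190,140:260],None,fx=6,fy=5.4))
```

```text
t 16.6833 p [ 553.458 -195.169  215.63 ] rot [-2.094 -0.003 -0.05 ] q [-0.216  0.433  1.747 -0.64   0.97   0.208] F [ 0.499 -0.004 -2.028] op 0.3708980633431848
n=5(min 3) t(cm)=[ 0.01  0.99 -1.33] r=[-0.    -0.001  0.   ]  ->[ 549.811 -277.545  205.8  ]
n=4(min 1) t(cm)=[0.   0.84 0.49] r=[0. 0. 0.]  ->[ 549.811 -277.545  166.8  ]
```

View pics/s12.png

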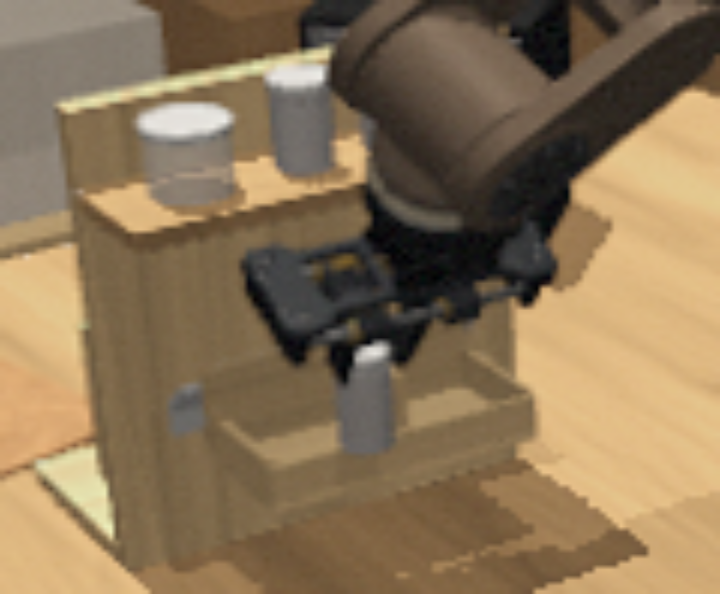

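Run:
```python
from plan import *
a=go(T(-88,146),R30,5);go(T(-88,112),R30,4,a)
```

```text
n=5(min 2) t(cm)=[-0.01  0.97 -1.12] r=[ 0.    -0.001  0.   ]  ->[ 550.094 -271.552  201.8  ]
n=4(min 1) t(cm)=[0.   0.74 0.42] r=[0. 0. 0.]  ->[ 550.094 -271.552  167.8  ]
```

Emit:
move_arm([
  {"tx":0,"ty":0.97,"tz":-1.12,"rx":0,"ry":0,"rz":0,"grip":20},
  {"tx":0,"ty":0.97,"tz":-1.12,"rx":0,"ry":0,"rz":0,"grip":20},
  {"tx":0,"ty":0.97,"tz":-1.12,"rx":0,"ry":0,"rz":0,"grip":20},
  {"tx":0,"ty":0.97,"tz":-1.12,"rx":0,"ry":0,"rz":0,"grip":20},
  {"tx":0,"ty":0.97,"tz":-1.12,"rx":0,"ry":0,"rz":0,"grip":20},
  {"tx":0,"ty":0,"tz":0,"rx":0,"ry":0,"rz":0,"grip":20},
])

```text
t: 17.23
eef_pos: [549.5, -268.4, 200.8]
tcp_rot: [-2.094, -0.002, -0.051]
ft_force: [-0.4, -0.2, -2.7]
opening: 0.368
```

Run:
```python
from plan import *
show();go(T(-88,112),R30,4)
p,d=env.read_camera("scene");cv2.imwrite("pics/s13.png",cv2.resize(p[80:190,140:260],None,fx=6,fy=5.4))
```

```text
t 17.2333 p [ 549.499 -268.368  200.848] rot [-2.094 -0.002 -0.051] q [-0.342  0.461  1.743 -0.663  0.889  0.125] F [-0.44  -0.153 -2.676] op 0.3684077768478815
n=4(min 1) t(cm)=[0.02 0.75 0.34] r=[-0.    -0.001 -0.   ]  ->[ 550.094 -271.552  167.8  ]
```

View pics/s13.png

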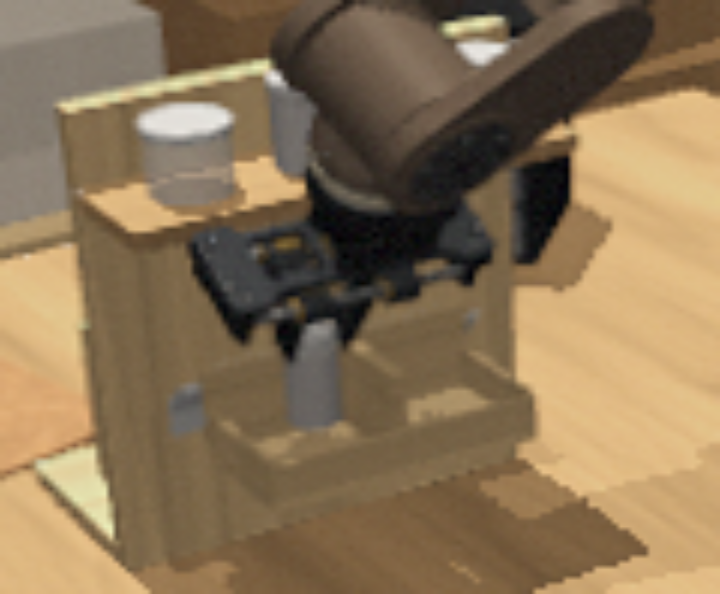

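Clear of the divider and end walls. Lowering to about 4 mm above the floor.

Emit:
move_arm([
  {"tx":0,"ty":0.75,"tz":0.35,"rx":0,"ry":0,"rz":0,"grip":20},
  {"tx":0,"ty":0.75,"tz":0.35,"rx":0,"ry":0,"rz":0,"grip":20},
  {"tx":0,"ty":0.75,"tz":0.35,"rx":0,"ry":0,"rz":0,"grip":20},
  {"tx":0,"ty":0.75,"tz":0.35,"rx":0,"ry":0,"rz":0,"grip":20},
  {"tx":0,"ty":0,"tz":0,"rx":0,"ry":0,"rz":0,"grip":20},
])

```text
t: 17.7
eef_pos: [549.5, -268.8, 165.8]
tcp_rot: [-2.093, -0.0, -0.049]
ft_force: [0.9, 0.7, -2.0]
opening: 0.365
```

Run:
```python
from plan import *
show();go(T(-88,108),R30,3)
```

```text
t 17.7 p [ 549.461 -268.81   165.828] rot [-2.093 -0.    -0.049] q [-0.344  0.505  1.777 -0.704  0.829  0.184] F [ 0.862  0.701 -2.047] op 0.36505677963009875
n=3(min 1) t(cm)=[ 0.03  0.1  -0.04] r=[-0.001 -0.001 -0.   ]  ->[ 550.094 -271.552  163.8  ]
```

Emit:
move_arm([
  {"tx":0,"ty":0.09,"tz":0.05,"rx":0,"ry":0,"rz":0,"grip":20},
  {"tx":0,"ty":0.09,"tz":0.05,"rx":0,"ry":0,"rz":0,"grip":20},
  {"tx":0,"ty":0,"tz":0,"rx":0,"ry":0,"rz":0,"grip":20},
])

```text
t: 17.95
eef_pos: [550.2, -269.3, 166.1]
tcp_rot: [-2.094, -0.003, -0.049]
ft_force: [-0.1, -0.1, -2.1]
opening: 0.369
```

Emit:
move_arm([
  {"tx":0,"ty":0.09,"tz":0.05,"rx":0,"ry":0,"rz":0,"grip":20},
  {"tx":0,"ty":0,"tz":0,"rx":0,"ry":0,"rz":0,"grip":20},
])

```text
t: 18.12
eef_pos: [550.1, -269.4, 165.1]
tcp_rot: [-2.094, -0.003, -0.05]
ft_force: [0.2, 0.0, -2.0]
opening: 0.369
```

Emit:
move_arm([
  {"tx":0,"ty":0.09,"tz":0.05,"rx":0,"ry":0,"rz":0,"grip":20},
  {"tx":0,"ty":0,"tz":0,"rx":0,"ry":0,"rz":0,"grip":20},
])

```text
t: 18.28
eef_pos: [550.2, -269.5, 164.1]
tcp_rot: [-2.094, -0.003, -0.049]
ft_force: [0.8, 0.5, -0.9]
opening: 0.368
```

Emit:
move_arm([
  {"tx":0,"ty":0.09,"tz":0.05,"rx":0,"ry":0,"rz":0,"grip":20},
  {"tx":0,"ty":0,"tz":0,"rx":0,"ry":0,"rz":0,"grip":20},
])

```text
t: 18.45
eef_pos: [550.4, -269.8, 164.0]
tcp_rot: [-2.095, -0.004, -0.049]
ft_force: [-1.1, 1.2, 6.2]
opening: 0.369
```

Emit:
move_arm([
  {"tx":0,"ty":0,"tz":0,"rx":0,"ry":0,"rz":0,"grip":42},
  {"tx":0,"ty":0,"tz":0,"rx":0,"ry":0,"rz":0,"grip":46},
  {"tx":0,"ty":0,"tz":0,"rx":0,"ry":0,"rz":0,"grip":52},
  {"tx":0,"ty":0,"tz":0,"rx":0,"ry":0,"rz":0,"grip":52},
  {"tx":0,"ty":0,"tz":0,"rx":0,"ry":0,"rz":0,"grip":52},
])

```text
t: 18.87
eef_pos: [550.0, -269.4, 162.8]
tcp_rot: [-2.094, -0.003, -0.05]
ft_force: [0.2, 0.3, 1.1]
opening: 0.519
```

Run:
```python
from plan import *
show()
p,d=env.read_camera("scene");cv2.imwrite("pics/s14.png",cv2.resize(p[80:190,140:260],None,fx=6,fy=5.4))
```

```text
t 18.8667 p [ 550.048 -269.425  162.78 ] rot [-2.094 -0.003 -0.05 ] q [-0.344  0.51   1.78  -0.71   0.821  0.193] F [0.195 0.289 1.131] op 0.5194838151457338
```

View pics/s14.png

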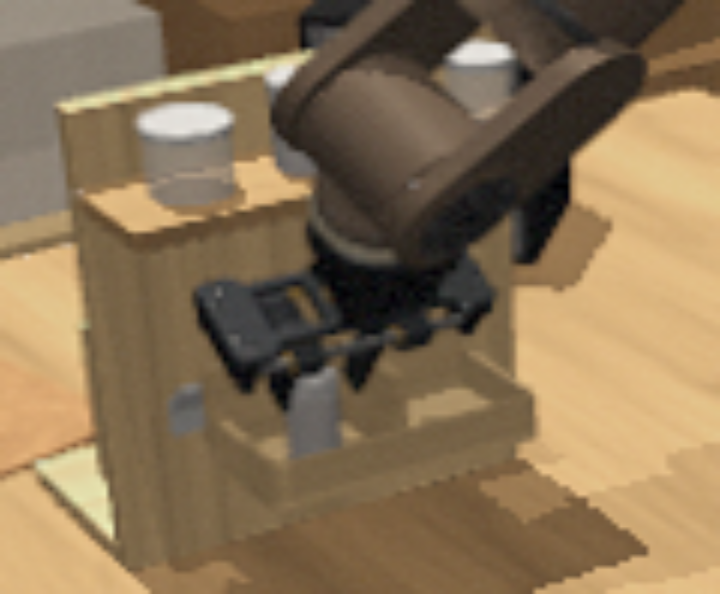

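Emit:
move_arm([
  {"tx":0,"ty":-0.5,"tz":0,"rx":0,"ry":0,"rz":0,"grip":52},
  {"tx":0,"ty":-1,"tz":0,"rx":0,"ry":0,"rz":0,"grip":52},
  {"tx":0,"ty":-2,"tz":0,"rx":0,"ry":0,"rz":0,"grip":52},
  {"tx":0,"ty":-3,"tz":0,"rx":0,"ry":0,"rz":0,"grip":52},
  {"tx":0,"ty":-3,"tz":-1,"rx":0,"ry":0,"rz":0,"grip":52},
  {"tx":0,"ty":-3,"tz":2,"rx":0,"ry":0,"rz":0,"grip":52},
  {"tx":0,"ty":-3,"tz":3,"rx":0,"ry":0,"rz":0,"grip":52},
  {"tx":0,"ty":-3,"tz":3,"rx":0,"ry":0,"rz":0,"grip":52},
  {"tx":0,"ty":-3,"tz":3,"rx":0,"ry":0,"rz":0,"grip":52},
  {"tx":0,"ty":0,"tz":0,"rx":0,"ry":0,"rz":0,"grip":52},
])

```text
t: 19.75
eef_pos: [560.0, -71.9, 301.5]
tcp_rot: [-2.092, -0.007, -0.045]
ft_force: [0.4, -1.5, 0.5]
opening: 0.517
```

Run:
```python
from plan import *
show()
for n in("scene","top"):
    p,d=env.read_camera(n);np.savez(n+"7.npz",p=p,d=d);cv2.imwrite(f"pics/{n}15.png",p)
p=np.load("scene7.npz")["p"];cv2.imwrite("pics/s15.png",cv2.resize(p[80:190,140:260],None,fx=6,fy=5.4))
F=Rz(SYAW);c=SEAT+F@[-78,0,1]
for n in("scene","top"):
    P=cloud(n,np.load(n+"7.npz")["d"]).reshape(-1,3);q=(P-c)@F
    m=(abs(q[:,0])<38)&(abs(q[:,1]+50)<36)&(q[:,2]<-18)&(q[:,2]>-46);Q=q[m]
    if len(Q)>20:
        A=np.c_[Q[:,:2],np.ones(len(Q))];print(n,len(Q),"floor",np.linalg.lstsq(A,Q[:,2],rcond=None)[0])
    m=(abs(q[:,1])<95)&(q[:,2]<-8)&(q[:,2]>-38)&(q[:,0]<-40)&(q[:,0]>-62);Q=q[m]
    if len(Q)>20: print("front face x",np.median(Q[:,0]),np.polyfit(Q[:,1],Q[:,0],1))
    m=(abs(q[:,0]+10)<30)&(abs(q[:,1]-52)<30)&(q[:,2]>35)&(q[:,2]<52);print("can top",m.sum(),q[m].mean(0),q[m][:,2].std())
    # bystanders diff
    a=np.load(n+"0.npz");dd=cv2.absdiff(np.load(n+"7.npz")["p"],a["p"]).max(2)
    for nm,pts in dict(scene=dict(file=(205,248,232,308),cup=(182,222,206,250),gauge=(272,272,302,315)),top=dict(file=(200,124,264,156),cup=(270,132,296,160),gauge=(170,154,208,190)))[n].items():
        x0,y0,x1,y1=pts;print(n,nm,"changed px",(dd[y0:y1,x0:x1]>40).sum())
```

```text
t 19.75 p [559.964 -71.873 301.499] rot [-2.092 -0.007 -0.045] q [ 0.003  0.355  1.622 -0.555  1.238  0.255] F [ 0.4   -1.475  0.482] op 0.517494886176549
scene 62 floor [  0.     -0.043 -31.862]
front face x -50.2171796386972 [  0.004 -50.137]
can top 44 [-17.317  54.704  42.379] 3.0673327510876396
scene file changed px 0
scene cup changed px 0
scene gauge changed px 0
top 373 floor [  0.003  -0.009 -30.346]
front face x -50.098826369467304 [  0.003 -49.929]
can top 82 [-12.122  51.874  44.405] 3.931481092495169
top file changed px 95
top cup changed px 441
top gauge changed px 0
```

View pics/s15.png

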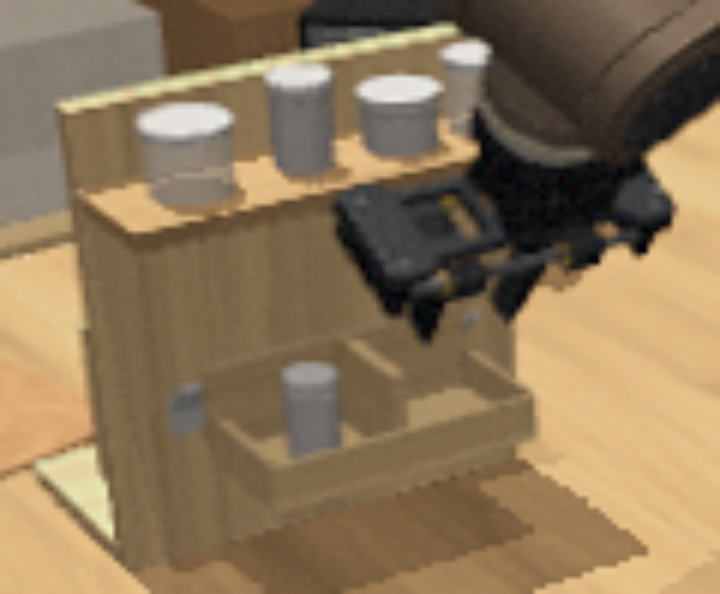

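View pics/top15.png

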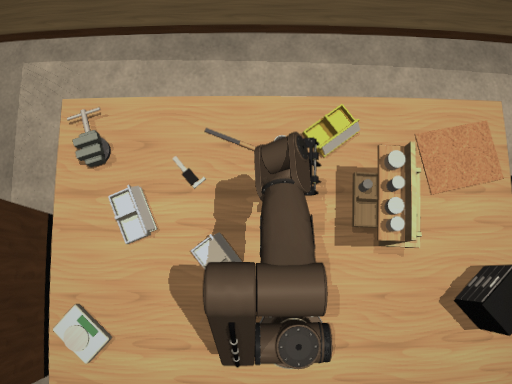

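The canister stands upright in the hung tray, and the arm is well clear. In the top view the arm hides the cup and part of the file. The scene view, which sees all three bystanders, shows no change.

Run:
```python
from cell import env
print(env.job_done(), env.state()["t"])
```

```text
the job is handed in; nothing more can be done
the job is handed in; nothing more can be done
```

The tray is hung on the cleat and the canister stands upright in its +y compartment. Both are released, and I handed the job in at about 20 s with the arm clear of everything.

**Tray:** I pinched the divider with the gripper leaning 40°, tilted the tray about 10° front-up over the cleat, and let it down until it bottomed. Measured from the depth images after the canister was in:
- The front face is at -50.1 to -50.2 mm, where -50 is fully home.
- The floor is level within about 0.5° in the top view.
- The tray sits about 3 mm to the +y side of centre.

**Canister:** It touched the compartment floor at the expected height (164.0 mm against 163.8 mm). It was still upright after I backed the gripper out.

**Bystanders:** The scene view showed no changed pixels at the file, cup or gauge.

**Checks that disagreed:**
- The top view showed changes at the cup and file, but the arm was hiding the cup and part of the file there, so I relied on the scene view.
- Depth heights read about 1–3 mm high in places, and the scene camera's last fit of the tray floor gave a 0.04 sideways slope. That fit used only 62 points and the top view did not show the slope.
- The highest force I read was about 22 N, when seating the tray.

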